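# Put a spare glass lamp away in its drawer

## Robot

A 7-joint arm with a two-finger parallel gripper is mounted at the origin on the work surface. World frame = base frame: x ahead of the robot, y to its left, z up, the work surface at z = 0. Lengths are in m, angles in rad, forces in N, time in s.
With the tool pointing down it reaches from about 0.425 to 0.875 m from the base axis. Payload 4.7 kg.
Tool frame: the origin (TCP) lies at the very end of the fingers, on their centre line; the grasp point (between the pads) lies robot.pinch_z behind it (robot.pinch_z is the distance from the TCP to the grasp point, in m); z points along the fingers, x is the direction in which the jaws open and shut, and the axes are right-handed (so a half turn about z gives the same grasp; the last joint's range is limited). The gripper opens to 87 mm and grips with 3 to 60 N. Pads are 19 mm wide; open, the fingers measure 117 mm over their backs; the gripper's body (75 mm by 190 mm) begins 51 mm behind the grasp point.
Start: joints at [-1.279, 0.321, -0.07, 1.45, 0.023, 1.371, -0.057], TCP at [0.178, 0.625, 0.194] pointing down, gripper open.
Joint ranges: [-2.86, 2.86], [-0.3, 2.09], [-1.38, 1.24], [0.06, 2.45], [-1.56, 4.7], [0.09, 2.05], [-2.69, 2.69]. Speed limits (rad/s): [2.57, 2.57, 3.14, 3.14, 3.14, 3.14, 3.14].

## Interface

Orientations are given as a 3x3 rotation matrix whose columns are the frame's x, y, z axes.
In Python, from workcell import robot gives the robot as it stands.
- The arm moves only by the tool step_arm, never from a script. Its argument "increments" is a list that holds one entry, the list of rows, each a list of 7 numbers: the finger opening in m, from 0 to 0.087, then the shift along the tool's x, y, z in m, then the turn, a rotation vector about the tool's x, y, z in rad. In form: [[[fingers, dx, dy, dz, wx, wy, wz], ...]]. A call has exactly 10 rows; each row is the pose to reach, as a shift and turn from the pose commanded when the call began, along the tool's axes at that moment; what a row does not reach only later rows make up. A row lasts 1/12 s, in which the tool goes at most 41.7 mm and 7.16 degrees, less where a joint would pass 70% of its speed; a pose out of reach is approached as far as the arm can. A call with a gripper value outside its range is refused whole. The fingers move at their own pace and stop on an object; "grip_force" is the grip in N (left out, the last holds). Time passes only in rows, so rows that repeat a pose let the fingers close, or fill a call up. It gives the time, the measured TCP pose, the force and the opening at its end, in the units of the state.
- robot.get_obs(): the state, without advancing time (a new reading comes with each control period).
- robot.grab_frame(name): name is "side" or "top"; returns a dict with "img" (384x512x3 uint8, red, green, blue), "K" (3x3 intrinsics, pixels), "dist" ([k1, k2, p1, p2, k3] as OpenCV has them; the pictures are not rectified), "origin" and "attitude" of the camera in the world. Camera axes: x right, y up, looking along -z (the intrinsics and any distortion apply to the point x, -y, -z); pixel columns grow to the right and rows downward; lengths in m; the calibration is good to about 2 mm. A picture is of the moment at which its call begins. There is no depth.
- robot.finish_job(): hands the job in, once; it reports no verdict.
The state is a dict: "time_s": time; "q": joint angles; "qd": joint speeds; "tau": joint torques, N m; "ee_pos": TCP position; "tool_rot": TCP orientation; "ft_force": force on the tool from outside, world axes, zero at the start; "torque": the same for the moment, N m; "grip_width": opening from 0.0 (shut) to 1.0 (fully open).
Only numpy, scipy, OpenCV 4.12 (cv2) and the standard library are available. Lean on these libraries where they do the work, as an engineer would, in place of code of your own. Each camera call takes 0.05 s, during which the arm holds its last target.

## Task

Put the loose glass lamp away: pull the ajar lamp drawer out, take out the stapler somebody left in one of its foam grooves and stand it on top of the cabinet beside the tape gun and highlighter, then lay the lamp in the freed groove next to the stored one and push the drawer fully shut. The glass is very thin, so hold the lamp with only a light grip, a few newtons, set it down softly and close the drawer slowly; the stapler is to be set down too, not dropped on the clear plastic. Leave the stored lamp, the binder-clip drawer and everything else where they are.

Things in the scene. Friction and masses are not known exactly. Their poses are not given: they have to be found in the camera images.
- cabinet: Fixed stacking cabinet of white and clear plastic, 370 mm wide (y), 220 deep (x), 170 high: two wide drawers over four narrow ones. Origin: on the work surface under the middle of the front face; x points into the cabinet, y left, z up. Flat top at z = 170 mm; tape gun on its left half, highlighter behind the middle of its right half; the strip before it (x 0 to 105 mm, y -180 to -30 mm) is free.
- lamp_drawer (a joint): How far the right-hand (-y) top drawer is out, m: 0 shut, stop at 0.17; starts 25 to 45 mm ajar. Slides lightly, stays put. Clear box, 198 x 164 mm inside; its foam liner's top is 99 mm above the work surface, side walls end 56 and front panel 64 mm above the liner. Two grooves, 22 mm wide, 11 deep, run front to back, 82 mm apart: one holds the stored lamp, over the other stands the stapler.
- drawer_handle (a point): Middle of the lamp drawer's bar handle: a level bar, 11 mm thick and 100 mm long along y, 35 mm in front of the drawer's front face (about 29 mm of clear gap behind it, posts 42 mm either side of the middle), 136 mm above the work surface. Moves with the drawer; axes as the cabinet's.
- groove_left (a point): Point on the axis of a lamp lying seated in the drawer's left (+y) groove, 10 mm above the liner's top, 41 mm left of the drawer's middle line, 85 mm behind the inside of the front panel. Moves with the drawer; x runs along the groove, into the cabinet.
- groove_right (a point): The same for the right (-y) groove, 41 mm right of the drawer's middle line.
- lamp: The loose lamp: opal white glass tube, 30 mm in diameter, round end, 26 mm metal screw cap; 130 mm long overall, 45 to 70 g. Origin on its axis at mid-length, on the glass; x along the axis to the cap; straight glass from x = -50 to +24 mm, cap from 36 to 65. Starts lying level in the lamp tray's groove. Breaks above 12 N a finger, or 40 N in sum from all that touches it.
- lamp_tray: Low open cardboard tray, fixed, 160 x 100 x 32 mm, with a foam liner whose top is 18 mm above the work surface and one groove along its x. Origin: centre of its underside. It lies in front of the cabinet, to the left or to the right. Inside width 92 mm; the lamp's axis lies 28 mm above the work surface.
- stored_lamp: An identical lamp lying in one of the drawer's two grooves, left or right; it stays there. Glass too: nothing may press on it with more than 16 N.
- stapler: Chrome stapler, 126 mm long, 36 wide at its rubber foot, 50 high, 220 to 350 g, standing upright over the drawer's other groove, along the drawer. Origin: centre of its underside; x along its length to the nose, z up. Above its foot (6 mm high) it is 26 to 30 mm wide; the handle arm, 26 mm wide, spans 30 to 48 mm above the underside.
- tape_gun: Blue tape gun with a brown roll, lying on its side on the left half of the cabinet's top, about 150 x 160 mm and 66 high. Leave it.
- highlighter: Yellow highlighter, 127 x 20 x 16 mm, on the cabinet's top behind the middle of the right half. Leave it.
- clip_handle (a point): Middle of the bar handle of the binder-clip drawer, the left-hand (+y) top drawer, alike in size, standing 50 to 90 mm out. Leave it.
- tape_roll: Brown roll of packing tape, 100 mm across, 48 high, flat on the table left of the cabinet. Origin: centre of its underside. Leave it.
- hole_punch: Dark steel hole punch, 100 x 120 x 68 mm, on the table right of the cabinet. Origin: centre of its underside. Leave it.
There are look-alikes about, which are no part of the job. Leave any pink or turquoise look-alike of the lamp alone.

How it is judged:
By the outcome, as a careful person would: the job done as asked, in the order asked, and still so for the second after the job is handed in, with the robot touching nothing.
It also fails if it takes over 72 s, if anything falls off the work surface, if the arm or the gripper's body presses on something with over 40 N, if the wrist force passes 120 N, or if a joint passes its speed limit or range.

## Working session

There is one attempt and no reset: what is moved stays moved. The work goes in short steps, Python scripts to look and compute and a tool call to move; the robot and the scene stay as the last step left them, time stands still between calls to the robot, and variables do not carry over. Pictures are saved under pics/ and viewed, and the job is handed in when it is done.

Besides the shell and the picture viewer there is one more tool, called after "Request:" by a JSON object that holds its "api" and its "payload", one argument or row to a line. step_arm: Moves the arm, as the interface text tells. Its arguments: {"type":"object","properties":{"increments":{"type":"array"},"grip_force":{"type":"number"}},"required":["increments"]}

```bash
ls; mkdir -p pics
python3 - <<'E'
from workcell import robot
import cv2,numpy as np,pickle
o=robot.get_obs(); print(o, robot.pinch_z)
for n in("side","top"):
    f=robot.grab_frame(n); cv2.imwrite(f"pics/{n}0.png",cv2.resize(f["img"][:,:,::-1],None,fx=1.5,fy=1.5,interpolation=cv2.INTER_CUBIC))
    pickle.dump(f,open(f"{n}0.pkl","wb"))
    print(n,f["K"],f["dist"],f["origin"],f["attitude"])
E
```

```text
pics
{'time_s': 0.0, 'q': array([-1.27890591,  0.32181844, -0.07007372,  1.45166538,  0.02259186,
        1.37078351, -0.05690807]), 'qd': array([ 6.93018148e-04, -7.26511616e-04, -8.64020539e-05, -1.27740099e-03,
       -8.91810169e-04, -5.97892256e-04, -1.69780061e-03]), 'tau': array([ 3.33510934e-04, -4.91277766e+01, -4.03899886e-01, -3.12532496e+01,
       -6.41273288e-02,  4.34179860e-02,  1.59121837e-04]), 'ee_pos': array([0.17814035, 0.62448995, 0.19296926]), 'tool_rot': array([[ 2.74221226e-01,  9.61666541e-01, -4.27816802e-04],
       [ 9.61664788e-01, -2.74221544e-01, -1.83885167e-03],
       [-1.88567871e-03,  9.28358051e-05, -9.99998218e-01]]), 'ft_force': array([ 0.17959693, -1.17450631,  0.07401059]), 'torque': array([ 0.02502754,  0.00891658, -0.05001433]), 'grip_width': 1.000396233456476} 0.0187
side [[493.22322363   0.         255.69056247]
 [  0.         493.22322363 191.79993228]
 [  0.           0.           1.        ]] [-0.14324309  0.          0.          0.          0.        ] [ 0.42344339 -0.98438396  0.9016296 ] [[ 0.99327846  0.07676749 -0.08662945]
 [-0.11565403  0.6278551  -0.76968963]
 [-0.0046964   0.77453517  0.63251341]]
top [[398.40576464   0.         263.21288789]
 [  0.         398.40576464 193.97290645]
 [  0.           0.           1.        ]] [-0.11882758  0.          0.          0.          0.        ] [0.38454677 0.00137102 1.20788183] [[ 0.01226728  0.99363365 -0.11198965]
 [-0.99977043  0.01415584  0.01608411]
 [ 0.01756702  0.11176663  0.9935792 ]]
```

View pics/side0.png

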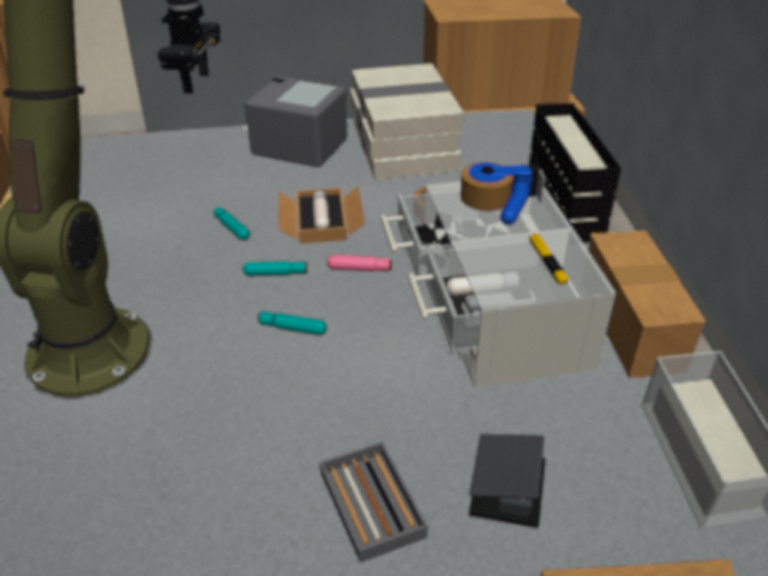

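View pics/top0.png

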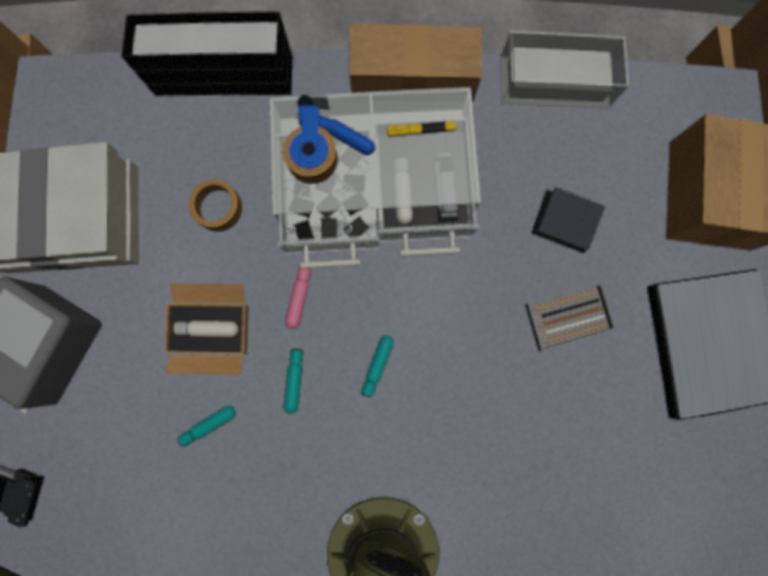

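```bash
cat > h.py <<'E'
import cv2,numpy as np,pickle
def load(n): return pickle.load(open(n+".pkl","rb"))
def ray(f,uv):
    p=cv2.undistortPoints(np.array(uv,float).reshape(-1,1,2),f["K"],np.array(f["dist"])).reshape(-1,2)
    d=np.c_[p[:,0],-p[:,1],-np.ones(len(p))]@f["attitude"].T
    return d
def toz(f,uv,z):
    d=ray(f,uv); o=f["origin"]; return o+d*((z-o[2])/d[:,2])[:,None]
def proj(f,P):
    P=np.atleast_2d(np.array(P,float)); c=(P-f["origin"])@f["attitude"]
    q=np.c_[c[:,0],-c[:,1],-c[:,2]]
    return cv2.projectPoints(q,np.zeros(3),np.zeros(3),f["K"],np.array(f["dist"]))[0].reshape(-1,2)
def tri(fs,uvs):
    A=np.zeros((3,3));b=np.zeros(3)
    for f,uv in zip(fs,uvs):
        d=ray(f,[uv])[0];d/=np.linalg.norm(d);M=np.eye(3)-np.outer(d,d);A+=M;b+=M@f["origin"]
    return np.linalg.solve(A,b)
def crop(f,u0,v0,u1,v1,name,s=None):
    im=f["img"][v0:v1,u0:u1,::-1]; s=s or min(790/(u1-u0),590/(v1-v0))
    im=cv2.resize(im,None,fx=s,fy=s,interpolation=cv2.INTER_CUBIC)
    for u in range((u0//10+1)*10,u1,10):
        x=int((u-u0)*s); L=8 if u%50 else 16; cv2.line(im,(x,0),(x,L),(0,0,255),1)
        if u%50==0: cv2.putText(im,str(u),(x+2,24),0,.4,(0,0,255))
    for v in range((v0//10+1)*10,v1,10):
        y=int((v-v0)*s); L=8 if v%50 else 16; cv2.line(im,(0,y),(L,y),(0,0,255),1)
        if v%50==0: cv2.putText(im,str(v),(18,y+4),0,.4,(0,0,255))
    cv2.imwrite(f"pics/{name}.png",im); print(name,s)
def grab(n,tag):
    from workcell import robot
    f=robot.grab_frame(n); pickle.dump(f,open(tag+".pkl","wb")); return f
E
python3 - <<'E'
from h import *
t=load("top0");s=load("side0")
crop(t,170,50,330,185,"t0a"); crop(s,250,100,420,270,"s0a"); crop(t,95,170,185,265,"t0b"); crop(s,170,110,260,170,"s0b")
E
```

```text
t0a 4.37037037037037
s0a 3.4705882352941178
t0b 6.2105263157894735
s0b 8.777777777777779
```

View pics/t0a.png

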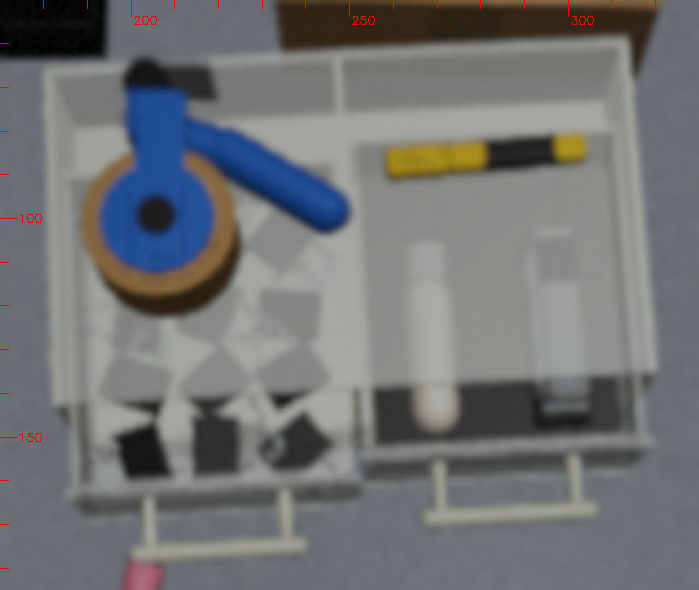

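View pics/s0a.png

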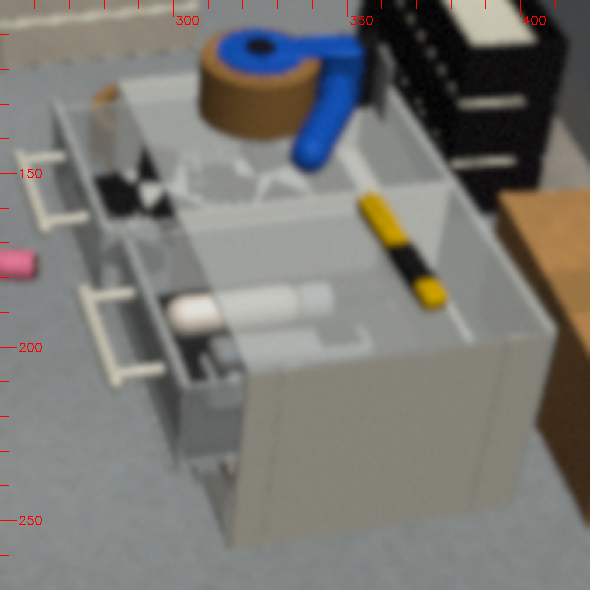

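View pics/t0b.png

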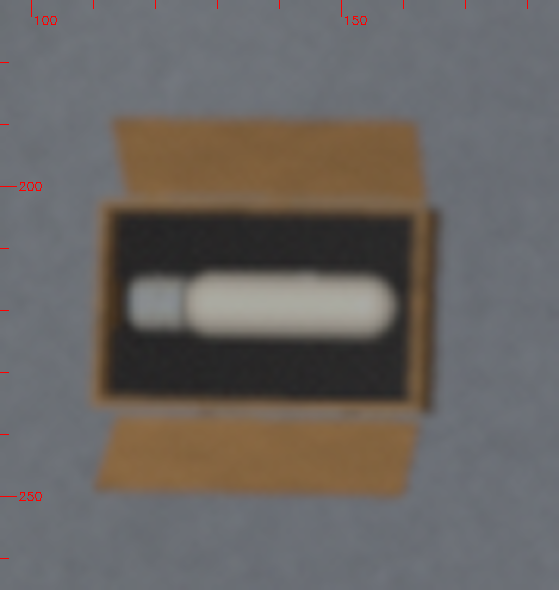

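View pics/s0b.png

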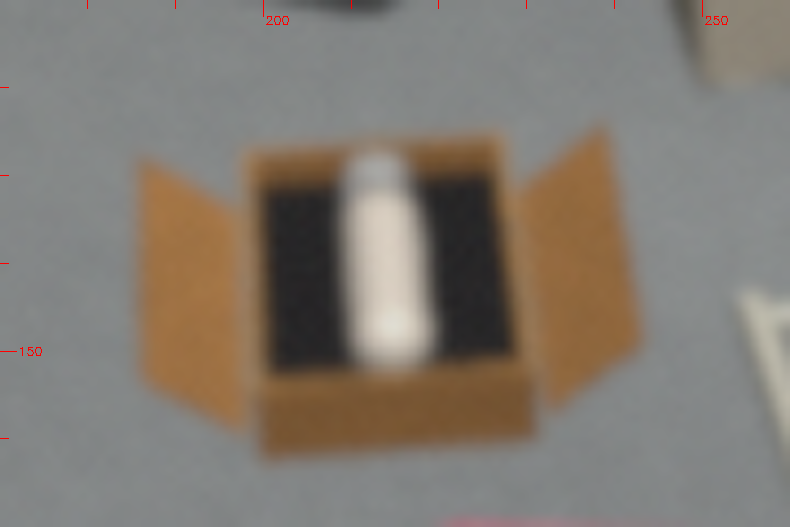

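Run:
```python
from h import *
np.set_printoptions(precision=4,suppress=True)
t=load("top0");s=load("side0")
print("cab BL BR FR FL",toz(t,[(180,66),(313,59),(319,135),(183,143)],.17),sep="\n")
print("side FR",toz(s,[(319.5,207),(405,194)],.17))
# handle bar ends
print("handle top", toz(t,[(267.5,168.7),(305.5,166.3)],.136), "clip",toz(t,[(201,176.5),(239,174.5)],.136))
print("handle side", toz(s,[(271.5,183),(281,210)],.136), "clip",toz(s,[(253,144),(261,165)],.136))
print("lamp", toz(t,[(115.5,219.2),(158.5,219.2)],.028))
print("tray in", toz(t,[(111,203.5),(163,204),(162,234.5),(110,234.5)],.032))
print("lamp side", toz(s,[(212.5,129.5),(214.5,150.5)],.028))
print("stored", toz(t,[(267,106),(269.5,149)],.109))
print("stapler", toz(t,[(295,103),(297.5,146)],.14))
```

```text
cab BL BR FR FL
[[ 0.8539  0.2187  0.17  ]
 [ 0.8808 -0.1491  0.17  ]
 [ 0.6631 -0.1634  0.17  ]
 [ 0.6354  0.2004  0.17  ]]
side FR [[ 0.6607 -0.1656  0.17  ]
 [ 0.8723 -0.145   0.17  ]]
handle top [[ 0.5749 -0.0268  0.136 ]
 [ 0.5833 -0.1309  0.136 ]] clip [[0.5508 0.154  0.136 ]
 [0.5578 0.0506 0.136 ]]
handle side [[ 0.5717 -0.0229  0.136 ]
 [ 0.5795 -0.127   0.136 ]] clip [[0.5452 0.1576 0.136 ]
 [0.5551 0.0563 0.136 ]]
lamp [[0.4353 0.4233 0.028 ]
 [0.4377 0.2926 0.028 ]]
tray in [[0.4819 0.4381 0.032 ]
 [0.4829 0.2798 0.032 ]
 [0.3925 0.2795 0.032 ]
 [0.3893 0.4366 0.032 ]]
lamp side [[0.4383 0.4218 0.028 ]
 [0.4388 0.2973 0.028 ]]
stored [[ 0.7621 -0.0242  0.109 ]
 [ 0.6361 -0.0326  0.109 ]]
stapler [[ 0.7619 -0.1016  0.14  ]
 [ 0.6388 -0.1085  0.14  ]]
```

```bash
cat >> h.py <<'E'
YAW=.075; C=np.array([.6493,.0185])
def cab(x,y):  # cab -> world
    c,s=np.cos(YAW),np.sin(YAW); return C+np.array([c*x-s*y,s*x+c*y])
def inv(p):
    c,s=np.cos(YAW),np.sin(YAW); d=np.array(p[:2])-C; return np.array([c*d[0]+s*d[1],-s*d[0]+c*d[1]])
def R(yaw):
    return np.array([[np.cos(yaw),np.sin(yaw),0],[np.sin(yaw),-np.cos(yaw),0],[0,0,-1.]])
def delta(p,yaw):
    from workcell import robot
    from scipy.spatial.transform import Rotation as Ro
    o=robot.get_obs(); T=o["tool_rot"]
    w=Ro.from_matrix(T.T@R(yaw)).as_rotvec()
    print("to",np.round(p,4),"shift",np.round(T.T@(np.array(p)-o["ee_pos"]),4),"rot",np.round(w,4),"t",o["time_s"])
def st():
    from workcell import robot
    o=robot.get_obs(); T=o["tool_rot"]
    print("t",round(o["time_s"],2),"pos",o["ee_pos"].round(4),"yaw",round(np.arctan2(T[1,0],T[0,0]),4),"zax",T[:,2].round(4),"F",o["ft_force"].round(2),"grip",round(o["grip_width"]*87,1),"q",o["q"].round(2),"cab",inv(o["ee_pos"]).round(4))
E
python3 - <<'E'
from h import *
print(inv([.5774,-.077]), cab(-.0815,-.091))
t=load("top0");print("hl",[inv(p) for p in toz(t,[(259,87),(304,84),(281,89.5)],.178)])
print("gun",[inv(p) for p in toz(t,[(249,99),(245,103)],.2)])
p=cab(-.0815,-.091)
delta([*p,.22],.075)
E
```

```text
[-0.07885366 -0.08984409] [ 0.57484771 -0.07835095]
hl [array([ 0.14069053, -0.02944754]), array([ 0.1428641 , -0.15217506]), array([ 0.13030577, -0.08847137])]
gun [array([ 0.10023704, -0.00043638]), array([0.08984965, 0.0106843 ])]
to [ 0.5748 -0.0784  0.22  ] shift [-0.5672  0.5742 -0.0259] rot [1.100e-03 1.500e-03 1.218e+00] t 0.1
```

Request:
{"api": "step_arm", "payload": {
  "increments": [
    [[0.03, -0.029, 0.029, -0.026, 0, 0, 0.12], [0.03, -0.058, 0.058, -0.026, 0, 0, 0.24], [0.03, -0.087, 0.087, -0.026, 0, 0, 0.36], [0.03, -0.116, 0.116, -0.026, 0, 0, 0.48], [0.03, -0.145, 0.145, -0.026, 0, 0, 0.6], [0.03, -0.174, 0.174, -0.026, 0, 0, 0.72], [0.03, -0.203, 0.203, -0.026, 0, 0, 0.84], [0.03, -0.232, 0.232, -0.026, 0, 0, 0.96], [0.03, -0.261, 0.261, -0.026, 0, 0, 1.08], [0.03, -0.29, 0.29, -0.026, 0, 0, 1.218]]
  ]
}}

```text
time_s: 0.93
ee_pos: [0.378, 0.2646, 0.2199]
tool_rot: [[0.997, 0.082, -0.0], [0.082, -0.997, 0.0], [-0.0, -0.0, -1.0]]
ft_force: [1.1, 1.1, 0.4]
grip_width: 0.374
```

Run:
```python
from h import *
st()
p=cab(-.0815,-.091)
delta([*p,.2],.075)
```

```text
t 0.93 pos [0.378  0.2646 0.2199] yaw 0.0822 zax [-2.e-04  2.e-04 -1.e+00] F [1.14 1.06 0.36] grip 32.6 q [-0.95 -0.11  0.26  1.86  0.03  1.38 -0.61] cab [-0.2521  0.2658]
to [ 0.5748 -0.0784  0.2   ] shift [0.168  0.358  0.0198] rot [-0.0002  0.0002  0.0072] t 0.9333
```

Request:
{"api": "step_arm", "payload": {
  "increments": [
    [[0.03, 0.017, 0.036, 0.01, 0, 0, 0], [0.03, 0.034, 0.072, 0.02, 0, 0, 0], [0.03, 0.051, 0.108, 0.02, 0, 0, 0], [0.03, 0.068, 0.144, 0.02, 0, 0, 0], [0.03, 0.085, 0.18, 0.02, 0, 0, 0], [0.03, 0.102, 0.216, 0.02, 0, 0, 0], [0.03, 0.119, 0.252, 0.02, 0, 0, 0], [0.03, 0.136, 0.288, 0.02, 0, 0, 0], [0.03, 0.153, 0.324, 0.02, 0, 0, 0], [0.03, 0.168, 0.358, 0.02, 0, 0, 0]]
  ]
}}

```text
time_s: 1.77
ee_pos: [0.5771, -0.0771, 0.1999]
tool_rot: [[0.996, 0.088, 0.0], [0.088, -0.996, -0.0], [0.0, 0.0, -1.0]]
ft_force: [0.4, 0.2, 0.8]
grip_width: 0.342
```

Run:
```python
from h import *
t=grab("top","top1");s=grab("side","side1")
st()
p=cab(-.0815,-.091)
delta([*p,.117],.075)
crop(t,230,90,320,190,"t1");crop(s,240,110,340,230,"s1")
```

```text
t 1.87 pos [ 0.5772 -0.083   0.1996] yaw 0.0782 zax [ 0.     -0.0056 -1.    ] F [-0.07 -0.15  0.21] grip 30.1 q [-0.52  0.2   0.71  1.64 -0.13  1.35  0.29] cab [-0.0795 -0.0958]
to [ 0.5748 -0.0784  0.117 ] shift [-0.0019 -0.0053  0.0825] rot [0.0056 0.0004 0.0032] t 1.8667
t1 5.9
s1 4.916666666666667
```

View pics/t1.png

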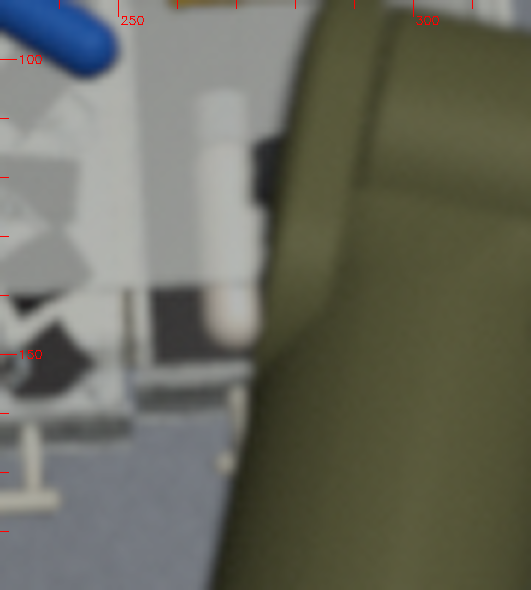

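View pics/s1.png

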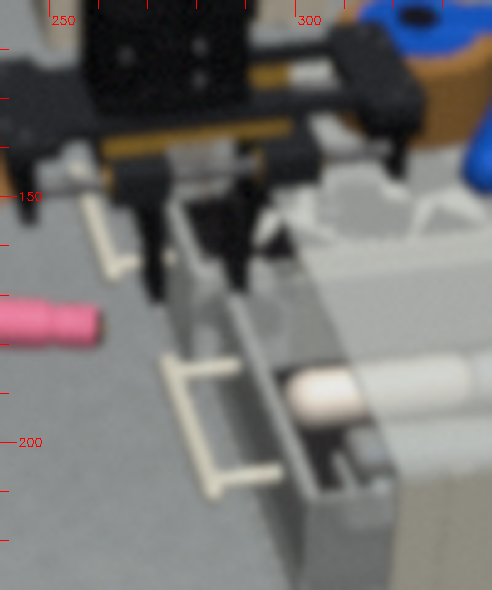

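Run:
```python
from h import *
s=load("side1")
p=np.array([.5772,-.083,.1996]); x=R(.078)[:,0]
print(proj(s,[p+x*.015,p-x*.015, p+x*.03,p-x*.03]))
print(toz(s,[(288,168),(271,170)],.1996))
print("handle",toz(s,[(274,185),(283,210.5)],.136),toz(s,[(278.5,197)],.136))
```

```text
[[284.10734825 176.46658619]
 [271.59243114 178.01781425]
 [290.32342553 175.69692816]
 [265.29500749 178.79922086]]
[[ 0.60674763 -0.05005463  0.1996    ]
 [ 0.56524007 -0.05306215  0.1996    ]]
handle [[ 0.5767754  -0.03160033  0.136     ]
 [ 0.58387464 -0.12937102  0.136     ]] [[ 0.58085754 -0.07920088  0.136     ]]
```

Run:
```python
from h import *
s=grab("side","side2")
st()
crop(s,240,110,340,230,"s2")
```

```text
t 1.92 pos [ 0.5763 -0.0791  0.1993] yaw 0.0815 zax [-0.0014 -0.0026 -1.    ] F [-0.24  1.3  -0.27] grip 30.0 q [-0.52  0.2   0.71  1.64 -0.13  1.35  0.28] cab [-0.0801 -0.0919]
s2 4.916666666666667
```

View pics/s2.png

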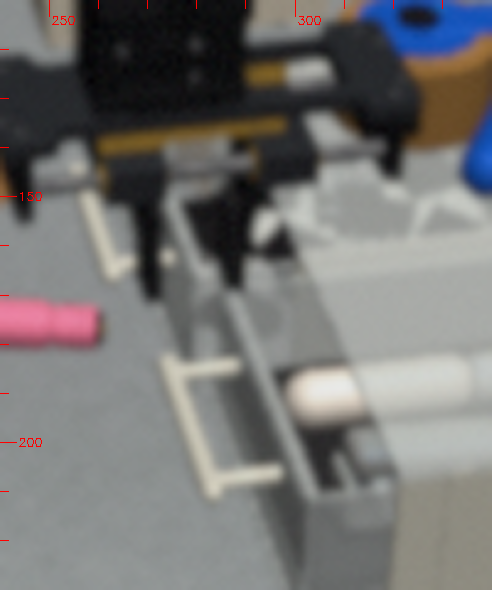

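Run:
```python
from h import *
s=load("side2")
p=np.array([.5763,-.0791,.1993]); x=R(.08)[:,0]
for z in (0,.01,.02): print(proj(s,[p+x*.0225+[0,0,z],p-x*.0225+[0,0,z]]).round(1).tolist())
im=s["img"].copy().astype(float); im=np.clip((im-20)*1.6,0,255).astype(np.uint8)
s["img"]=im; crop(s,255,140,305,190,"s2c")
```

```text
[[286.6, 175.2], [267.8, 177.5]]
[[286.7, 171.8], [267.9, 174.1]]
[[286.9, 168.4], [267.9, 170.7]]
s2c 11.8
```

View pics/s2c.png

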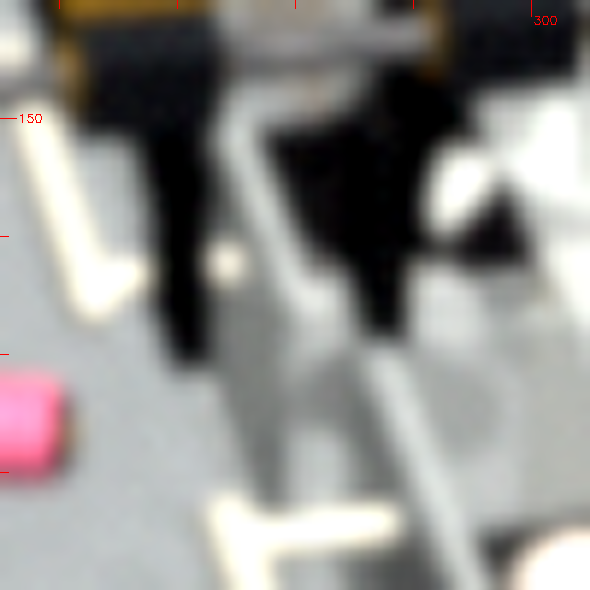

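Run:
```python
from h import *
s=load("side0");t=load("top0")
p=np.array([.17814,.62449,.19297]); x=np.array([.2742,.9617,0])
for z in (0,.02,.09): print(proj(s,[p+x*.05+[0,0,z],p-x*.05+[0,0,z]]).round(1).tolist(),proj(t,[p+x*.05+[0,0,z],p-x*.05+[0,0,z]]).round(1).tolist())
crop(s,95,0,155,70,"s0h");crop(t,0,295,40,365,"t0h")
print(proj(t,[[0,0,0.02]]),proj(s,[[0,0,0.02]]))
```

```text
[[137.0, 57.4], [126.5, 69.6]] [[0.9, 306.1], [33.8, 318.8]]
[[136.2, 52.1], [125.6, 64.1]] [[-3.6, 307.2], [29.7, 320.2]]
[[133.4, 33.1], [122.4, 44.4]] [[-20.6, 311.4], [14.2, 325.6]]
s0h 8.428571428571429
t0h 8.428571428571429
[[254.93689044 369.95141906]] [[ 56.33901695 228.38034847]]
```

View pics/s0h.png

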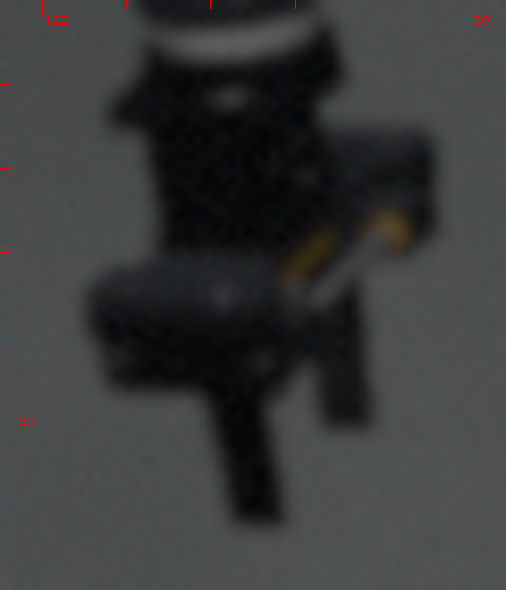

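View pics/t0h.png

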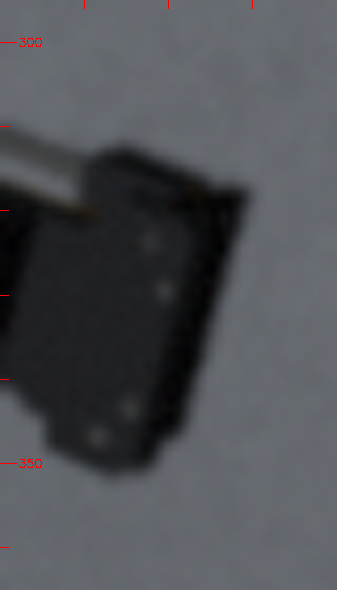

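Request:
{"api": "step_arm", "payload": {
  "increments": [
    [[0.03, -0.002, 0, 0.01, 0, 0, 0], [0.03, -0.002, 0, 0.02, 0, 0, 0], [0.03, -0.002, 0, 0.03, 0, 0, 0], [0.03, -0.002, 0, 0.04, 0, 0, 0], [0.03, -0.002, 0, 0.045, 0, 0, 0], [0.03, -0.002, 0, 0.045, 0, 0, 0], [0.03, -0.002, 0, 0.045, 0, 0, 0], [0.03, -0.002, 0, 0.045, 0, 0, 0], [0.03, -0.002, 0, 0.045, 0, 0, 0], [0.03, -0.002, 0, 0.045, 0, 0, 0]]
  ]
}}

```text
time_s: 2.75
ee_pos: [0.5749, -0.0753, 0.1557]
tool_rot: [[0.996, 0.088, 0.001], [0.088, -0.996, 0.0], [0.001, -0.0, -1.0]]
ft_force: [-0.3, 0.1, 0.5]
grip_width: 0.347
```

Run:
```python
from h import *
s=grab("side","side3")
st()
crop(s,250,140,310,220,"s3")
```

```text
t 2.8 pos [ 0.5748 -0.0753  0.1556] yaw 0.088 zax [ 1.e-03  1.e-04 -1.e+00] F [0.51 0.17 0.44] grip 30.0 q [-0.52  0.22  0.7   1.71 -0.15  1.26  0.3 ] cab [-0.0813 -0.088 ]
s3 7.375
```

View pics/s3.png

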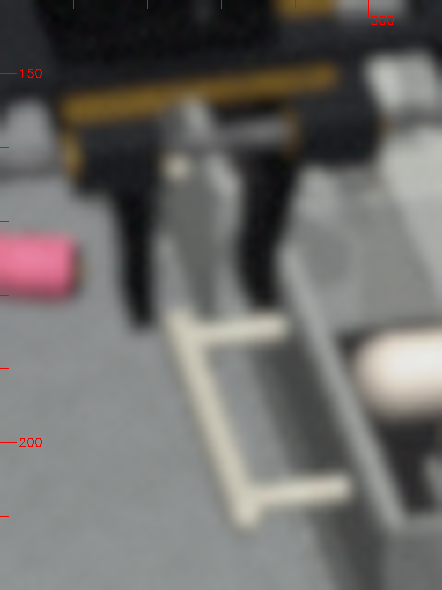

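Run:
```python
from h import *
s=load("side3")
for d in ([0,0,0],[0,0,.02],[0,.025,0],[.005,0,.02],[.008,.025,0]):
    p=np.array([.5748,-.0753,.1556])+d; x=R(.088)[:,0]
    print(d,proj(s,[p+x*.020,p-x*.020]).round(1).tolist())
```

```text
[0, 0, 0] [[284.0, 188.8], [267.8, 191.0]]
[0, 0, 0.02] [[284.3, 182.3], [267.9, 184.4]]
[0, 0.025, 0] [[282.4, 182.4], [266.5, 184.6]]
[0.005, 0, 0.02] [[286.4, 182.1], [270.0, 184.3]]
[0.008, 0.025, 0] [[285.6, 182.2], [269.7, 184.3]]
```

Request:
{"api": "step_arm", "payload": {
  "increments": [
    [[0.03, 0, 0, 0.005, 0, 0, 0], [0.03, 0, 0, 0.01, 0, 0, 0], [0.03, 0, 0, 0.015, 0, 0, 0], [0.03, 0, 0, 0.02, 0, 0, 0], [0.03, 0, 0, 0.025, 0, 0, 0], [0.03, 0, 0, 0.03, 0, 0, 0], [0.03, 0, 0, 0.034, 0, 0, 0], [0.03, 0, 0, 0.038, 0, 0, 0], [0.03, 0, 0, 0.038, 0, 0, 0], [0.03, 0, 0, 0.038, 0, 0, 0]]
  ]
}}

```text
time_s: 3.63
ee_pos: [0.5743, -0.0753, 0.1168]
tool_rot: [[0.996, 0.088, -0.0], [0.088, -0.996, -0.0], [-0.0, -0.0, -1.0]]
ft_force: [0.2, -0.0, -0.0]
grip_width: 0.347
```

Run:
```python
from h import *
s=grab("side","side4")
st()
crop(s,250,140,310,220,"s4")
```

```text
t 3.68 pos [ 0.5745 -0.0753  0.1171] yaw 0.088 zax [ 2.e-04 -0.e+00 -1.e+00] F [-0.23  0.65  0.81] grip 30.1 q [-0.51  0.26  0.69  1.75 -0.18  1.19  0.32] cab [-0.0816 -0.088 ]
s4 7.375
```

View pics/s4.png

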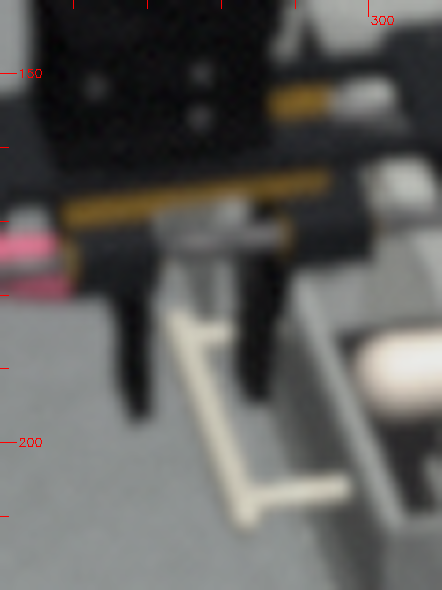

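Request:
{"api": "step_arm", "payload": {
  "increments": [
    [[0.0, 0, 0, 0, 0, 0, 0], [0.0, 0, 0, 0, 0, 0, 0], [0.0, 0, 0, 0, 0, 0, 0], [0.0, 0, 0, 0, 0, 0, 0], [0.0, -0.003, 0, 0, 0, 0, 0], [0.0, -0.008, 0, 0, 0, 0, 0], [0.0, -0.015, 0, 0, 0, 0, 0], [0.0, -0.023, 0, 0, 0, 0, 0], [0.0, -0.032, 0, 0, 0, 0, 0], [0.0, -0.041, 0, 0, 0, 0, 0]]
  ],
  "grip_force": 10
}}

```text
time_s: 4.52
ee_pos: [0.5324, -0.079, 0.117]
tool_rot: [[0.996, 0.088, -0.0], [0.088, -0.996, 0.0], [-0.0, -0.0, -1.0]]
ft_force: [-0.3, 0.8, 0.2]
grip_width: 0.005
```

Run:
```python
from h import *
s=grab("side","side5")
st()
crop(s,225,140,325,230,"s5")
```

```text
t 4.57 pos [ 0.5307 -0.0794  0.1169] yaw 0.0869 zax [-0.0019  0.0011 -1.    ] F [-1.85 -0.02 -0.55] grip 0.5 q [-0.54  0.15  0.7   1.85 -0.11  1.18  0.28] cab [-0.1256 -0.0887]
s5 6.555555555555555
```

View pics/s5.png

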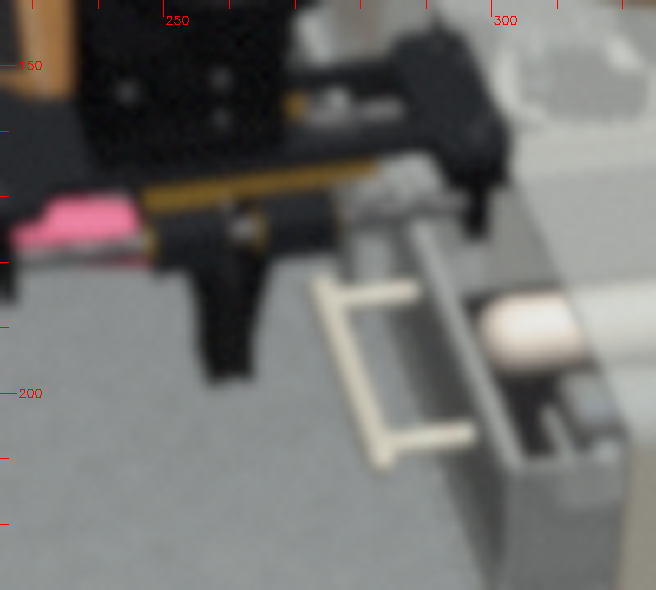

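Run:
```python
from h import *
t=grab("top","top5")
st()
s=load("side5")
crop(t,230,90,330,230,"t5")
for z in (0,.015,.02,.025,.03): print(z,proj(s,[[.5307,-.0794,.1169+z]]).round(1),proj(t,[[.5307,-.0794,.1169+z]]).round(1))
```

```text
t 4.62 pos [ 0.5319 -0.0791  0.1171] yaw 0.0874 zax [-5.0e-04  1.3e-03 -1.0e+00] F [ 0.31 -0.81 -0.03] grip 0.5 q [-0.54  0.15  0.7   1.85 -0.11  1.17  0.28] cab [-0.1244 -0.0885]
t5 4.214285714285714
0 [[258.  204.7]] [[286.1 186. ]]
0.015 [[258. 200.]] [[286.5 185.2]]
0.02 [[258.  198.4]] [[286.7 185. ]]
0.025 [[258.  196.8]] [[286.8 184.8]]
0.03 [[257.9 195.2]] [[287.  184.5]]
```

View pics/t5.png

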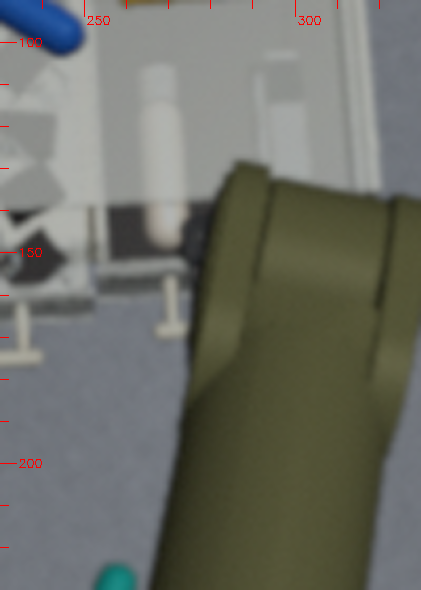

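Request:
{"api": "step_arm", "payload": {
  "increments": [
    [[0.03, 0, 0, -0.015, 0, 0, 0], [0.03, 0, 0, -0.03, 0, 0, 0], [0.03, 0, 0, -0.04, 0, 0, 0], [0.03, 0.015, 0, -0.04, 0, 0, 0], [0.03, 0.03, 0, -0.04, 0, 0, 0], [0.03, 0.045, 0, -0.04, 0, 0, 0], [0.03, 0.045, 0, -0.04, 0, 0, 0], [0.03, 0.045, 0, -0.025, 0, 0, 0], [0.03, 0.045, 0, -0.01, 0, 0, 0], [0.03, 0.045, 0, -0.01, 0, 0, 0]]
  ]
}}

```text
time_s: 5.45
ee_pos: [0.5759, -0.0748, 0.1243]
tool_rot: [[0.996, 0.088, -0.005], [0.088, -0.996, -0.0], [-0.005, -0.0, -1.0]]
ft_force: [-0.8, 0.3, -0.8]
grip_width: 0.346
```

Run:
```python
from h import *
s=grab("side","side6")
st()
crop(s,250,140,310,220,"s6")
```

```text
t 5.5 pos [ 0.5766 -0.0749  0.1257] yaw 0.0878 zax [-0.0035  0.     -1.    ] F [-0.36 -0.26  1.39] grip 30.3 q [-0.51  0.26  0.7   1.73 -0.18  1.21  0.32] cab [-0.0795 -0.0877]
s6 7.375
```

View pics/s6.png

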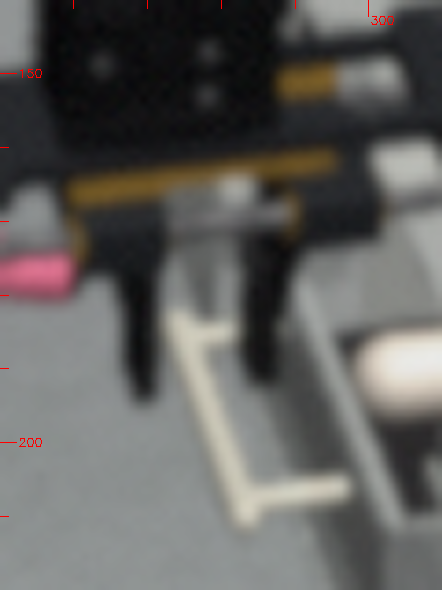

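Request:
{"api": "step_arm", "payload": {
  "increments": [
    [[0.03, 0, 0, 0.005, 0, 0, 0], [0.03, 0, 0, 0.01, 0, 0, 0], [0.03, 0, 0, 0.015, 0, 0, 0], [0.03, 0, 0, 0.02, 0, 0, 0], [0.03, 0, 0, 0.025, 0, 0, 0], [0.03, 0, 0, 0.029, 0, 0, 0], [0.0, 0, 0, 0.029, 0, 0, 0], [0.0, 0, 0, 0.029, 0, 0, 0], [0.0, 0, 0, 0.029, 0, 0, 0], [0.0, 0, 0, 0.029, 0, 0, 0]]
  ],
  "grip_force": 10
}}

```text
time_s: 6.33
ee_pos: [0.579, -0.075, 0.0984]
tool_rot: [[0.996, 0.088, 0.001], [0.088, -0.996, 0.0], [0.001, 0.0, -1.0]]
ft_force: [0.4, 0.2, -0.2]
grip_width: 0.129
```

Run:
```python
from h import *
s=grab("side","side7")
st()
crop(s,250,140,310,220,"s7")
```

```text
t 6.38 pos [ 0.5789 -0.075   0.0984] yaw 0.088 zax [ 0.0012 -0.     -1.    ] F [0.68 0.18 0.28] grip 10.3 q [-0.5   0.29  0.69  1.76 -0.2   1.16  0.33] cab [-0.0772 -0.0879]
s7 7.375
```

View pics/s7.png

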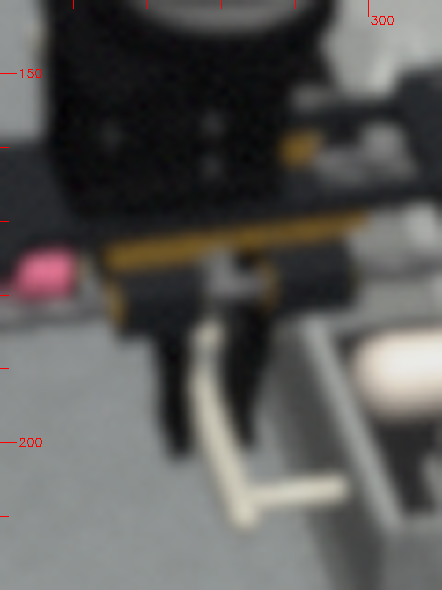

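Request:
{"api": "step_arm", "payload": {
  "increments": [
    [[0.0, -0.003, 0, 0, 0, 0, 0], [0.0, -0.008, 0, 0, 0, 0, 0], [0.0, -0.015, 0, 0, 0, 0, 0], [0.0, -0.023, 0, 0, 0, 0, 0], [0.0, -0.031, 0, 0, 0, 0, 0], [0.0, -0.039, -0.0005, 0, 0, 0, 0], [0.0, -0.047, -0.0005, 0, 0, 0, 0], [0.0, -0.055, -0.0005, 0, 0, 0, 0], [0.0, -0.063, -0.001, 0, 0, 0, 0], [0.0, -0.071, -0.001, 0, 0, 0, 0]]
  ]
}}

```text
time_s: 7.22
ee_pos: [0.507, -0.0803, 0.0983]
tool_rot: [[0.996, 0.088, 0.001], [0.088, -0.996, 0.0], [0.001, -0.0, -1.0]]
ft_force: [1.1, 0.9, 2.7]
grip_width: 0.115
```

Run:
```python
from h import *
s=grab("side","side8")
st()
crop(s,200,140,330,240,"s8")
```

```text
t 7.27 pos [ 0.5052 -0.0803  0.0983] yaw 0.0872 zax [-0.0016  0.0014 -1.    ] F [-3.18  0.15  5.46] grip 10.6 q [-0.56  0.11  0.71  1.93 -0.08  1.13  0.27] cab [-0.1511 -0.0877]
s8 5.9
```

View pics/s8.png

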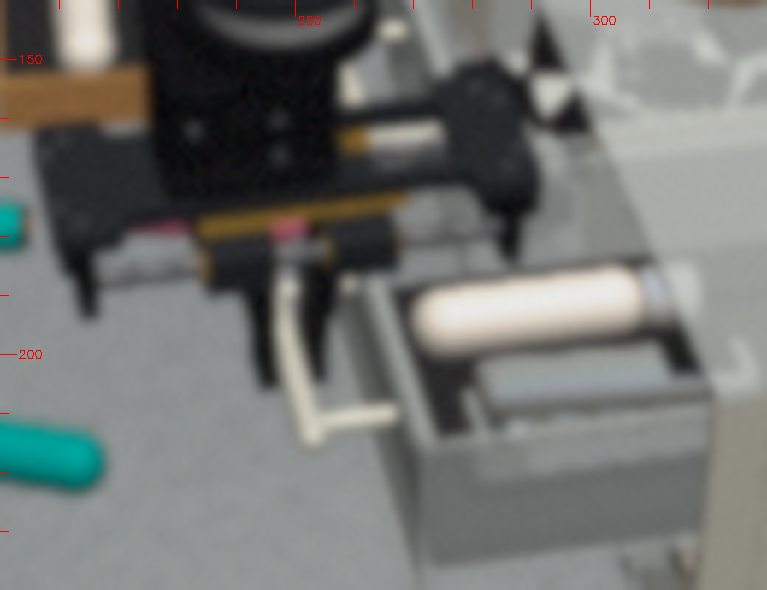

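Request:
{"api": "step_arm", "payload": {
  "increments": [
    [[0.0, -0.008, 0, 0, 0, 0, 0], [0.0, -0.016, 0, 0, 0, 0, 0], [0.0, -0.023, 0, 0, 0, 0, 0], [0.0, -0.03, 0, 0, 0, 0, 0], [0.0, -0.036, 0, 0, 0, 0, 0], [0.0, -0.041, -0.0005, 0, 0, 0, 0], [0.0, -0.045, -0.0005, 0, 0, 0, 0], [0.0, -0.046, -0.0005, 0, 0, 0, 0], [0.0, -0.046, -0.0005, 0, 0, 0, 0], [0.0, -0.046, -0.0005, 0, 0, 0, 0]]
  ]
}}

```text
time_s: 8.1
ee_pos: [0.4611, -0.0836, 0.0982]
tool_rot: [[0.996, 0.088, -0.001], [0.088, -0.996, 0.0], [-0.001, -0.001, -1.0]]
ft_force: [-0.1, 2.9, 7.1]
grip_width: 0.121
```

Run:
```python
from h import *
st()
```

```text
t 8.1 pos [ 0.4611 -0.0836  0.0982] yaw 0.0881 zax [-1.e-03  5.e-04 -1.e+00] F [-0.12  2.87  7.08] grip 10.5 q [-0.58 -0.01  0.7   2.03  0.01  1.12  0.21] cab [-0.1954 -0.0877]
```

Request:
{"api": "step_arm", "payload": {
  "increments": [
    [[0.03, 0, 0, 0, 0, 0, 0], [0.03, 0, 0, 0, 0, 0, 0], [0.03, 0, 0, 0, 0, 0, 0], [0.03, 0, 0, -0.01, 0, 0, 0], [0.03, 0, 0, -0.025, 0, 0, 0], [0.03, 0, 0, -0.04, 0, 0, 0], [0.0, 0, 0, -0.05, 0, 0, 0], [0.0, 0, 0, -0.05, 0, 0, 0], [0.0, 0, 0, -0.05, 0, 0, 0], [0.0, 0, 0, -0.05, 0, 0, 0]]
  ]
}}

```text
time_s: 8.93
ee_pos: [0.4612, -0.0837, 0.1475]
tool_rot: [[0.996, 0.088, -0.001], [0.088, -0.996, 0.0], [-0.001, -0.0, -1.0]]
ft_force: [-0.3, 0.1, 0.5]
grip_width: 0.128
```

Request:
{"api": "step_arm", "payload": {
  "increments": [
    [[0.0, 0, 0, 0.004, 0, 0, 0], [0.0, 0, 0, 0.008, 0, 0, 0], [0.0, 0, 0, 0.012, 0, 0, 0], [0.0, 0, 0, 0.015, 0, 0, 0], [0.0, 0, 0, 0.017, 0, 0, 0], [0.0, 0, 0, 0.019, 0, 0, 0], [0.0, 0, 0, 0.021, 0, 0, 0], [0.0, 0, 0, 0.023, 0, 0, 0], [0.0, 0, 0, 0.025, 0, 0, 0], [0.0, 0, 0, 0.026, 0, 0, 0]]
  ]
}}

```text
time_s: 9.77
ee_pos: [0.4617, -0.0837, 0.1218]
tool_rot: [[0.996, 0.088, -0.0], [0.088, -0.996, 0.0], [-0.0, -0.0, -1.0]]
ft_force: [-0.8, 0.1, -0.9]
grip_width: 0.008
```

Run:
```python
from h import *
s=grab("side","side9")
st()
crop(s,200,140,330,240,"s9")
```

```text
t 9.82 pos [ 0.4616 -0.0837  0.1217] yaw 0.088 zax [-4.e-04  0.e+00 -1.e+00] F [-0.52 -0.49  0.07] grip 0.4 q [-0.58 -0.04  0.7   2.    0.03  1.18  0.19] cab [-0.1949 -0.0879]
s9 5.9
```

View pics/s9.png

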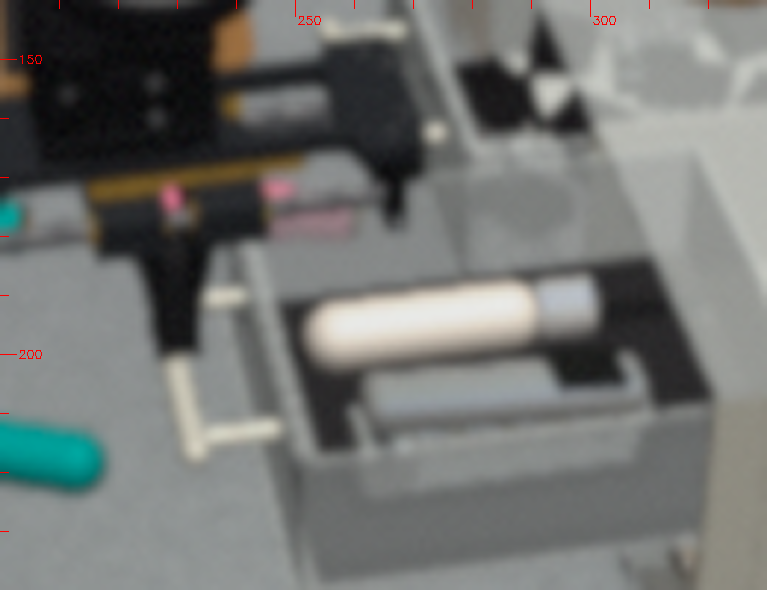

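Request:
{"api": "step_arm", "payload": {
  "increments": [
    [[0.0, 0, 0, 0.001, 0, 0, 0], [0.0, 0, 0, 0.002, 0, 0, 0], [0.0, 0, 0, 0.003, 0, 0, 0], [0.0, 0, 0, 0.004, 0, 0, 0], [0.0, 0, 0, 0.005, 0, 0, 0], [0.0, 0, 0, 0.006, 0, 0, 0], [0.0, 0, 0, 0.007, 0, 0, 0], [0.0, 0, 0, 0.007, 0, 0, 0], [0.0, 0, 0, 0.007, 0, 0, 0], [0.0, 0, 0, 0.007, 0, 0, 0]]
  ]
}}

```text
time_s: 10.65
ee_pos: [0.4618, -0.0837, 0.1151]
tool_rot: [[0.996, 0.088, 0.0], [0.088, -0.996, 0.0], [0.0, -0.0, -1.0]]
ft_force: [0.1, -0.4, -0.4]
grip_width: 0.004
```

Run:
```python
from h import *
st()
```

```text
t 10.65 pos [ 0.4618 -0.0837  0.1151] yaw 0.088 zax [ 1.e-04  0.e+00 -1.e+00] F [ 0.06 -0.45 -0.4 ] grip 0.3 q [-0.58 -0.03  0.7   2.01  0.02  1.16  0.2 ] cab [-0.1946 -0.0879]
```

Run:
```python
from h import *
s=grab("side","side10")
crop(s,210,170,270,225,"s10")
print(proj(s,[[.4618,-.0837,z] for z in(.1151,.1351,.1411,.1451)]))
```

```text
s10 10.727272727272727
[[229.94004169 208.62342658]
 [229.62272679 202.34097784]
 [229.52643376 200.42961426]
 [229.46195427 199.14845531]]
```

View pics/s10.png

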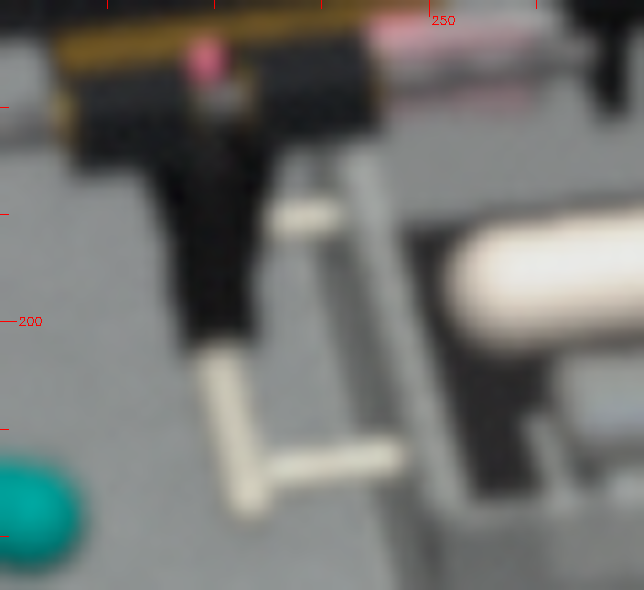

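Request:
{"api": "step_arm", "payload": {
  "increments": [
    [[0.0, 0, 0, 0.001, 0, 0, 0], [0.0, 0, 0, 0.002, 0, 0, 0], [0.0, 0, 0, 0.003, 0, 0, 0], [0.0, 0, 0, 0.004, 0, 0, 0], [0.0, 0, 0, 0.005, 0, 0, 0], [0.0, 0, 0, 0.006, 0, 0, 0], [0.0, 0, 0, 0.006, 0, 0, 0], [0.0, 0, 0, 0.006, 0, 0, 0], [0.0, 0, 0, 0.006, 0, 0, 0], [0.0, 0, 0, 0.006, 0, 0, 0]]
  ]
}}

```text
time_s: 11.53
ee_pos: [0.4658, -0.0834, 0.1129]
tool_rot: [[0.996, 0.088, 0.008], [0.088, -0.996, 0.001], [0.008, -0.001, -1.0]]
ft_force: [-0.5, 1.3, 18.8]
grip_width: 0.004
```

Run:
```python
from h import *
st()
```

```text
t 11.53 pos [ 0.4658 -0.0834  0.1129] yaw 0.0883 zax [ 0.0081  0.0014 -1.    ] F [-0.49  1.33 18.79] grip 0.4 q [-0.58 -0.03  0.7   2.01  0.02  1.15  0.2 ] cab [-0.1906 -0.0879]
```

Request:
{"api": "step_arm", "payload": {
  "increments": [
    [[0.042, 0, 0, -0.03, 0, 0, 0], [0.042, 0, 0, -0.06, 0, 0, 0.0], [0.042, 0, -0.03, -0.09, 0, 0, 0.12], [0.042, 0, -0.07, -0.1, 0, 0, 0.24], [0.042, 0, -0.11, -0.1, 0, 0, 0.36], [0.042, 0, -0.15, -0.1, 0, 0, 0.48], [0.042, 0, -0.19, -0.1, 0, 0, 0.6], [0.042, 0, -0.22, -0.1, 0, 0, 0.72], [0.042, 0, -0.24, -0.1, 0, 0, 0.84], [0.042, 0, -0.25, -0.1, 0, 0, 0.96]]
  ]
}}

```text
time_s: 12.37
ee_pos: [0.4381, 0.1712, 0.2087]
tool_rot: [[0.682, -0.731, -0.001], [-0.731, -0.682, 0.002], [-0.002, -0.001, -1.0]]
ft_force: [0.0, -0.4, 0.4]
grip_width: 0.479
```

Run:
```python
from h import *
t=grab("top","top11");s=grab("side","side11")
st()
crop(t,100,80,330,240,"t11");crop(t,240,120,320,200,"t11b");crop(s,210,130,330,240,"s11")
```

```text
t 12.47 pos [0.439  0.1678 0.2086] yaw -0.8163 zax [-6.e-04 -5.e-04 -1.e+00] F [-0.55 -1.14 -0.06] grip 41.7 q [-0.74 -0.08  0.3   1.87  0.03  1.36 -1.26] cab [-0.1985  0.1646]
t11 3.4347826086956523
t11b 7.375
s11 5.363636363636363
```

View pics/t11.png

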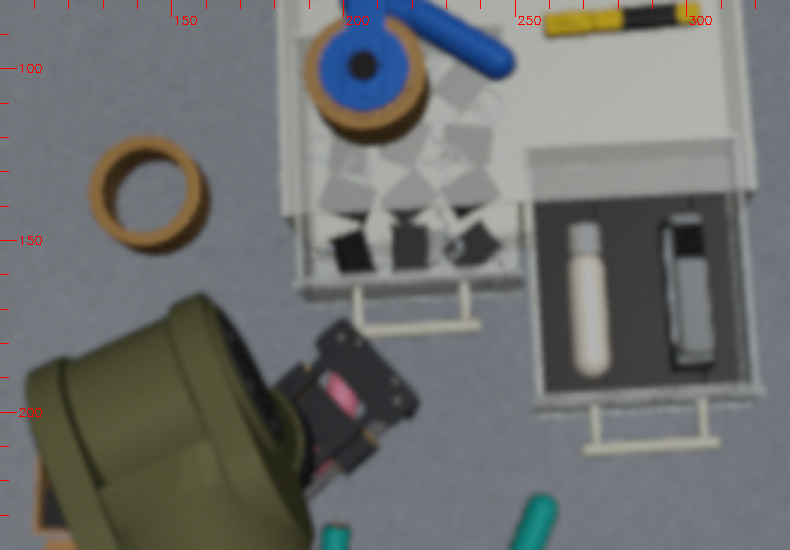

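View pics/t11b.png

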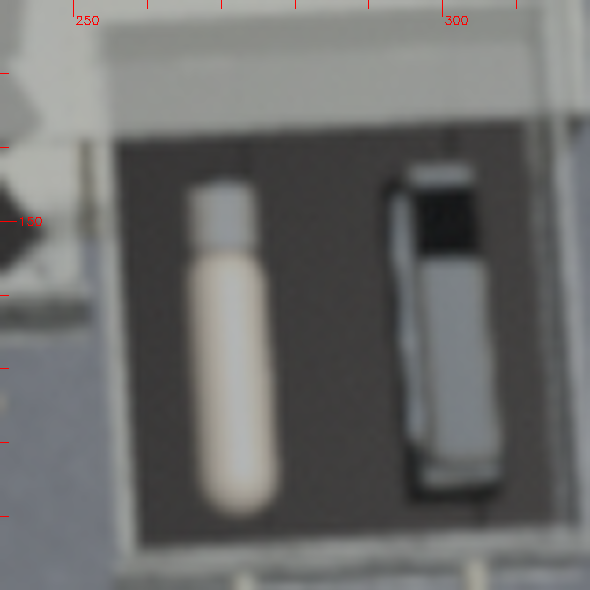

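View pics/s11.png

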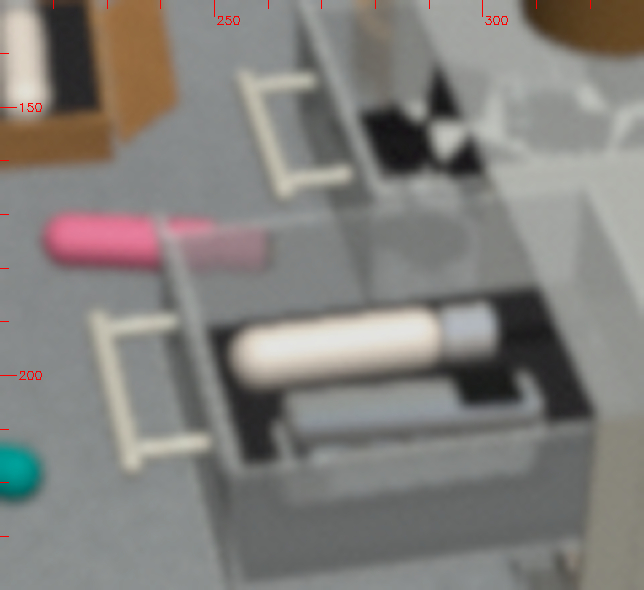

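Run:
```python
from h import *
np.set_printoptions(precision=4,suppress=True)
t=load("top11");s=load("side11")
def ln(f,a,b,z):
    P=toz(f,[a,b],z); d=P[1]-P[0]; 
    if d[0]<0:d=-d
    print(P[:,:2].tolist(),"yaw",np.arctan2(d[1],d[0]).round(4),"cab",inv(P.mean(0)))
print("stapler arm");ln(t,(301.2,155),(303.2,182),.147)
print("stapler foot");ln(t,(297,144),(302,187.5),.104)
print("groove R");ln(t,(301.3,138),(305.2,190),.095)
print("lamp stored");ln(t,(270.2,145),(272.7,190),.109)
print("handle");P=toz(t,[(269.5,211),(308.5,208)],.136);print(P,inv(P[0]),inv(P[1]))
print("handle side");P=toz(s,[(228.5,190),(235,216)],.136);print(P,inv(P[0]),inv(P[1]))
print("panel top corners");P=toz(t,[(256.5,198),(318,193.5)],.163);print(inv(P[0]),inv(P[1]))
print("cab front edge");P=toz(t,[(182,142.3),(318.5,135)],.17);print(P,inv(P[0]),inv(P[1]))
```

```text
stapler arm
[[0.6122854821510532, -0.11784720902970428], [0.5381567573967788, -0.12327332757772437]] yaw 0.0731 cab [-0.0843 -0.1331]
stapler foot
[[0.6531829302983757, -0.11073282112335853], [0.5287664416509611, -0.12495628475486979]] yaw 0.1138 cab [-0.0684 -0.1316]
groove R
[[0.6732719424299001, -0.12403480128139248], [0.52296024946881, -0.135066644146784]] yaw 0.0733 cab [-0.0621 -0.1438]
lamp stored
[[0.6477042451842254, -0.03442433482497326], [0.5198968927990311, -0.0426620036528285]] yaw 0.0644 cab [-0.0696 -0.052 ]
handle
[[ 0.4594 -0.0335  0.136 ]
 [ 0.4689 -0.1391  0.136 ]] [-0.1933 -0.0376] [-0.1917 -0.1436]
handle side
[[ 0.4625 -0.0376  0.136 ]
 [ 0.4705 -0.1349  0.136 ]] [-0.1905 -0.0419] [-0.1898 -0.1396]
panel top corners
[-0.1587 -0.0046] [-0.1567 -0.1681]
cab front edge
[[ 0.6373  0.2031  0.17  ]
 [ 0.6631 -0.162   0.17  ]] [0.0018 0.185 ] [ 0.0002 -0.181 ]
```

Run:
```python
from h import *
delta([*cab(-.078,-.132),.165],.073-np.pi/2)
```

```text
to [ 0.5814 -0.119   0.165 ] shift [0.3065 0.0926 0.0437] rot [ 7.000e-04 -2.000e-04  6.815e-01] t 12.4667
```

Request:
{"api": "step_arm", "payload": {
  "increments": [
    [[0.042, 0.03, 0.009, 0, 0, 0, 0.1], [0.042, 0.07, 0.02, 0.0, 0, 0, 0.2], [0.042, 0.11, 0.033, 0.0, 0, 0, 0.3], [0.042, 0.15, 0.045, 0.01, 0, 0, 0.4], [0.042, 0.19, 0.057, 0.02, 0, 0, 0.5], [0.042, 0.23, 0.07, 0.03, 0, 0, 0.6], [0.042, 0.265, 0.08, 0.04, 0, 0, 0.68], [0.042, 0.29, 0.088, 0.044, 0, 0, 0.68], [0.042, 0.3065, 0.0926, 0.044, 0, 0, 0.68], [0.042, 0.3065, 0.0926, 0.044, 0, 0, 0.68]]
  ]
}}

```text
time_s: 13.3
ee_pos: [0.5803, -0.1297, 0.1647]
tool_rot: [[0.064, -0.998, -0.001], [-0.998, -0.064, -0.004], [0.004, 0.001, -1.0]]
ft_force: [0.2, -0.2, 0.4]
grip_width: 0.482
```

Run:
```python
from h import *
s=grab("side","side12");t=grab("top","top12")
st()
delta([*cab(-.078,-.132),.0905],.073-np.pi/2)
crop(s,210,110,330,220,"s12");crop(t,230,80,330,220,"t12")
```

```text
t 13.4 pos [ 0.5801 -0.1239  0.165 ] yaw -1.5019 zax [-9.e-04 -4.e-04 -1.e+00] F [-0.47 -0.28 -0.51] grip 42.1 q [-0.37  0.24  0.63  1.66 -0.15  1.29 -1.21] cab [-0.0797 -0.1369]
to [ 0.5814 -0.119   0.0905] shift [-0.0049 -0.0017  0.0744] rot [ 0.0009 -0.0004 -0.0041] t 13.4
s12 5.363636363636363
t12 4.214285714285714
```

View pics/s12.png

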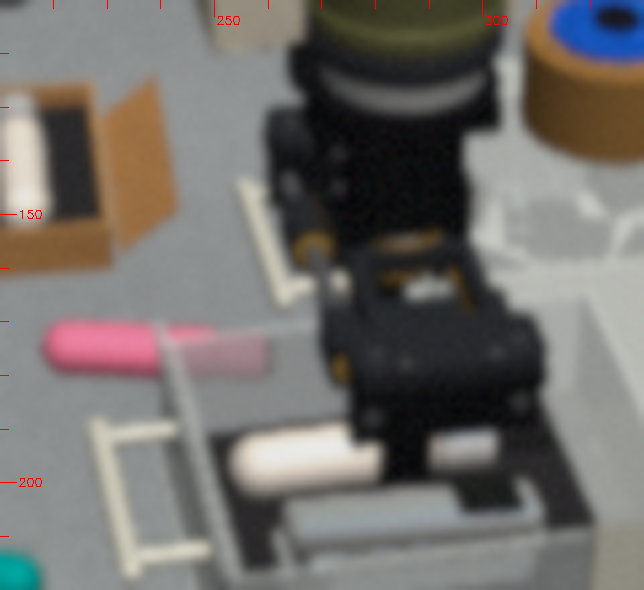

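View pics/t12.png

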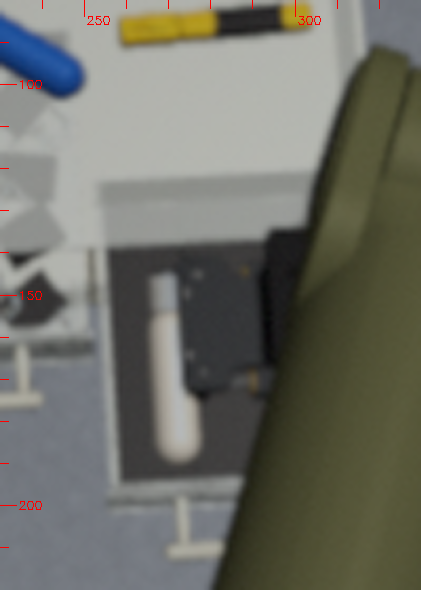

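Run:
```python
from h import *
s=load("side12")
x=R(-1.502)[:,0];p=np.array([.5801,-.1239,.165+.0285])
print(proj(s,[p+x*.021,p+x*.036,p-x*.021]))
crop(s,260,160,310,215,"s12b")
```

```text
[[283.84622599 195.90699416]
 [285.37603643 200.13835055]
 [279.72184499 184.50799277]]
s12b 10.727272727272727
```

View pics/s12b.png

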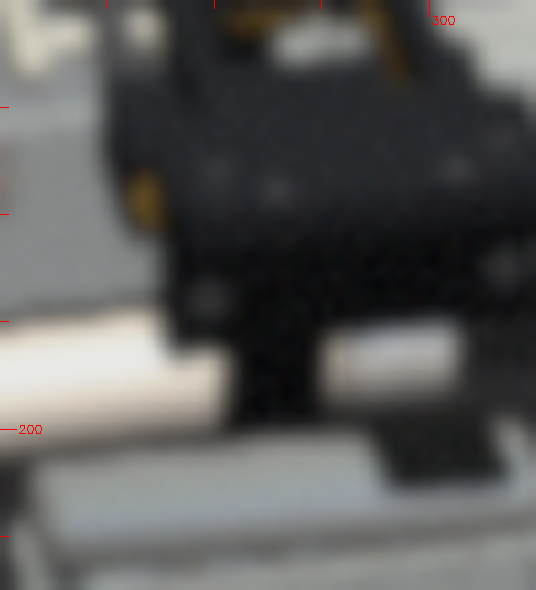

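Request:
{"api": "step_arm", "payload": {
  "increments": [
    [[0.042, -0.005, -0.002, 0.01, 0, 0, 0], [0.042, -0.005, -0.002, 0.022, 0, 0, 0], [0.042, -0.005, -0.002, 0.034, 0, 0, 0], [0.042, -0.005, -0.002, 0.046, 0, 0, 0], [0.042, -0.005, -0.002, 0.056, 0, 0, 0], [0.042, -0.005, -0.002, 0.064, 0, 0, 0], [0.042, -0.005, -0.002, 0.07, 0, 0, 0], [0.042, -0.005, -0.002, 0.0745, 0, 0, 0], [0.042, -0.005, -0.002, 0.0745, 0, 0, 0], [0.042, -0.005, -0.002, 0.0745, 0, 0, 0]]
  ]
}}

```text
time_s: 14.23
ee_pos: [0.5827, -0.1171, 0.0906]
tool_rot: [[0.07, -0.998, 0.0], [-0.998, -0.07, -0.0], [0.0, -0.0, -1.0]]
ft_force: [-0.4, -0.2, 0.2]
grip_width: 0.483
```

Run:
```python
from h import *
s=grab("side","side13")
st()
crop(s,240,120,320,220,"s13")
```

```text
t 14.28 pos [ 0.5829 -0.1172  0.091 ] yaw -1.5011 zax [ 8.e-04 -1.e-04 -1.e+00] F [0.45 0.17 0.12] grip 42.3 q [-0.36  0.31  0.61  1.74 -0.19  1.15 -1.19] cab [-0.0764 -0.1303]
s13 5.9
```

View pics/s13.png

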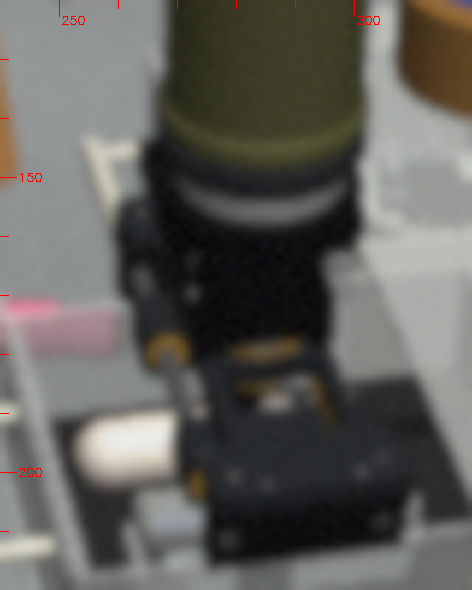

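Lowered with no contact force; the fingers straddle the stapler. Close.

Request:
{"api": "step_arm", "payload": {
  "increments": [
    [[0.0, 0, 0, 0, 0, 0, 0], [0.0, 0, 0, 0, 0, 0, 0], [0.0, 0, 0, 0, 0, 0, 0], [0.0, 0, 0, 0, 0, 0, 0], [0.0, 0, 0, 0, 0, 0, 0], [0.0, 0, 0, -0.002, 0, 0, 0], [0.0, 0, 0, -0.006, 0, 0, 0], [0.0, 0, 0, -0.012, 0, 0, 0], [0.0, 0, 0, -0.02, 0, 0, 0], [0.0, 0, 0, -0.03, 0, 0, 0]]
  ],
  "grip_force": 25
}}

```text
time_s: 15.12
ee_pos: [0.5821, -0.1168, 0.1209]
tool_rot: [[0.07, -0.998, -0.001], [-0.998, -0.07, 0.0], [-0.0, 0.001, -1.0]]
ft_force: [-0.3, 0.1, -2.7]
grip_width: 0.294
```

Run:
```python
from h import *
s=grab("side","side14")
st()
crop(s,240,120,320,220,"s14")
```

```text
t 15.17 pos [ 0.5838 -0.1172  0.1236] yaw -1.501 zax [ 0.0032 -0.     -1.    ] F [ 1.35 -0.53 -1.31] grip 25.6 q [-0.37  0.28  0.62  1.71 -0.17  1.21 -1.21] cab [-0.0755 -0.1304]
s14 5.9
```

View pics/s14.png

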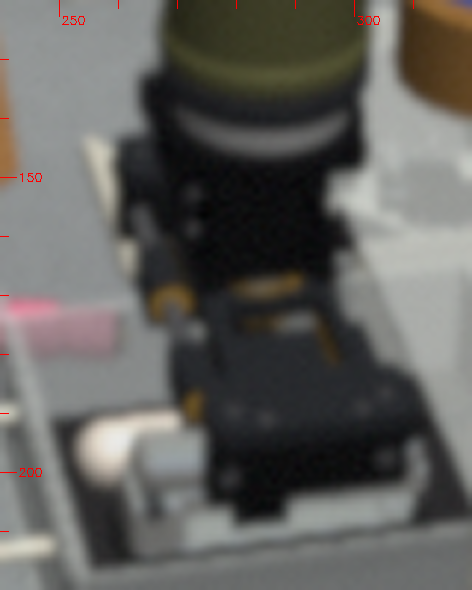

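Request:
{"api": "step_arm", "payload": {
  "increments": [
    [[0.0, 0, 0, -0.025, 0, 0, 0], [0.0, 0, 0, -0.055, 0, 0, 0], [0.0, 0, 0, -0.08, 0, 0, -0.06], [0.0, -0.002, -0.01, -0.09, 0, 0, -0.18], [0.0, -0.004, -0.025, -0.09, 0, 0, -0.3], [0.0, -0.006, -0.04, -0.09, 0, 0, -0.42], [0.0, -0.008, -0.055, -0.09, 0, 0, -0.54], [0.0, -0.01, -0.07, -0.09, 0, 0, -0.66], [0.0, -0.012, -0.085, -0.09, 0, 0, -0.78], [0.0, -0.014, -0.1, -0.09, 0, 0, -0.9]]
  ]
}}

```text
time_s: 16.0
ee_pos: [0.6821, -0.0958, 0.211]
tool_rot: [[0.828, -0.56, 0.0], [-0.56, -0.828, 0.0], [0.0, -0.0, -1.0]]
ft_force: [-0.7, 1.0, -2.1]
grip_width: 0.29
```

Run:
```python
from h import *
st()
delta([*cab(.05,-.111),.19],.073)
```

```text
t 16.0 pos [ 0.6821 -0.0958  0.211 ] yaw -0.5948 zax [ 5.e-04  0.e+00 -1.e+00] F [-0.7   1.03 -2.08] grip 25.2 q [-0.25  0.42  0.49  1.33 -0.19  1.43 -0.36] cab [ 0.0242 -0.1164]
to [ 0.7075 -0.0884  0.19  ] shift [ 0.0169 -0.0203  0.021 ] rot [-2.000e-04 -4.000e-04 -6.678e-01] t 16.0
```

Request:
{"api": "step_arm", "payload": {
  "increments": [
    [[0.0, 0.003, -0.004, 0, 0, 0, -0.11], [0.0, 0.006, -0.008, 0, 0, 0, -0.22], [0.0, 0.01, -0.012, 0, 0, 0, -0.33], [0.0, 0.013, -0.016, 0.003, 0, 0, -0.44], [0.0, 0.017, -0.02, 0.007, 0, 0, -0.55], [0.0, 0.017, -0.02, 0.012, 0, 0, -0.63], [0.0, 0.017, -0.02, 0.017, 0, 0, -0.66], [0.0, 0.017, -0.02, 0.02, 0, 0, -0.66], [0.0, 0.017, -0.02, 0.021, 0, 0, -0.66], [0.0, 0.017, -0.02, 0.021, 0, 0, -0.66]]
  ]
}}

```text
time_s: 16.83
ee_pos: [0.7065, -0.0892, 0.1895]
tool_rot: [[0.998, 0.058, -0.0], [0.058, -0.998, -0.0], [-0.0, -0.0, -1.0]]
ft_force: [0.5, 0.1, -2.8]
grip_width: 0.297
```

Run:
```python
from h import *
s=grab("side","side15")
st()
delta([*cab(.05,-.111),.164],.073)
crop(s,260,80,400,220,"s15")
```

```text
t 16.88 pos [ 0.7067 -0.0892  0.1898] yaw 0.0582 zax [ 3.e-04 -1.e-04 -1.e+00] F [-0.02  0.85 -2.35] grip 25.9 q [-0.16  0.47  0.37  1.29 -0.17  1.41  0.25] cab [ 0.0491 -0.1117]
to [ 0.7075 -0.0884  0.164 ] shift [ 0.0008 -0.0007  0.0258] rot [ 0.0001 -0.0003 -0.0148] t 16.8833
s15 4.214285714285714
```

View pics/s15.png

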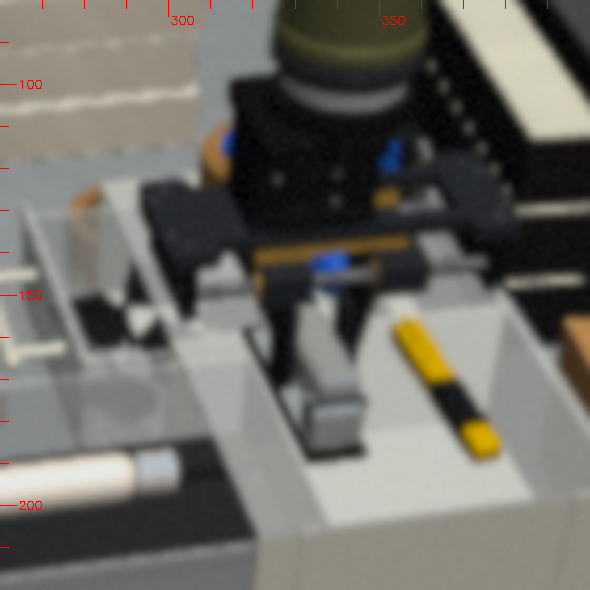

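Request:
{"api": "step_arm", "payload": {
  "increments": [
    [[0.0, 0.001, 0, 0.006, 0, 0, -0.015], [0.0, 0.001, 0, 0.012, 0, 0, -0.015], [0.0, 0.001, 0, 0.017, 0, 0, -0.015], [0.0, 0.001, 0, 0.02, 0, 0, -0.015], [0.0, 0.001, 0, 0.022, 0, 0, -0.015], [0.0, 0.001, 0, 0.0235, 0, 0, -0.015], [0.0, 0.001, 0, 0.0245, 0, 0, -0.015], [0.0, 0.001, 0, 0.0255, 0, 0, -0.015], [0.0, 0.001, 0, 0.026, 0, 0, -0.015], [0.0, 0.001, 0, 0.026, 0, 0, -0.015]]
  ]
}}

```text
time_s: 17.72
ee_pos: [0.7077, -0.0891, 0.1637]
tool_rot: [[0.997, 0.074, 0.0], [0.074, -0.997, 0.0], [0.0, -0.0, -1.0]]
ft_force: [-0.6, 0.4, -2.8]
grip_width: 0.297
```

Run:
```python
from h import *
st()
```

```text
t 17.72 pos [ 0.7077 -0.0891  0.1637] yaw 0.074 zax [ 2.e-04  0.e+00 -1.e+00] F [-0.6   0.39 -2.78] grip 25.8 q [-0.16  0.48  0.36  1.32 -0.17  1.36  0.27] cab [ 0.0502 -0.1117]
```

Request:
{"api": "step_arm", "payload": {
  "increments": [
    [[0.0, 0, 0, 0.0006, 0, 0, 0], [0.0, 0, 0, 0.0012, 0, 0, 0], [0.0, 0, 0, 0.0018, 0, 0, 0], [0.0, 0, 0, 0.0024, 0, 0, 0], [0.0, 0, 0, 0.0028, 0, 0, 0], [0.0, 0, 0, 0.0028, 0, 0, 0], [0.0, 0, 0, 0.0028, 0, 0, 0], [0.0, 0, 0, 0.0028, 0, 0, 0], [0.0, 0, 0, 0.0028, 0, 0, 0], [0.0, 0, 0, 0.0028, 0, 0, 0]]
  ]
}}

```text
time_s: 18.55
ee_pos: [0.7079, -0.0891, 0.162]
tool_rot: [[0.997, 0.074, 0.001], [0.074, -0.997, 0.0], [0.001, -0.0, -1.0]]
ft_force: [-3.3, 1.4, 5.2]
grip_width: 0.298
```

Run:
```python
from h import *
s=grab("side","side16")
st()
crop(s,290,120,380,220,"s16")
```

```text
t 18.6 pos [ 0.7079 -0.0891  0.162 ] yaw 0.0741 zax [ 1.2e-03  2.0e-04 -1.0e+00] F [-2.52  0.88  5.48] grip 26.0 q [-0.16  0.48  0.36  1.33 -0.17  1.36  0.27] cab [ 0.0503 -0.1117]
s16 5.9
```

View pics/s16.png

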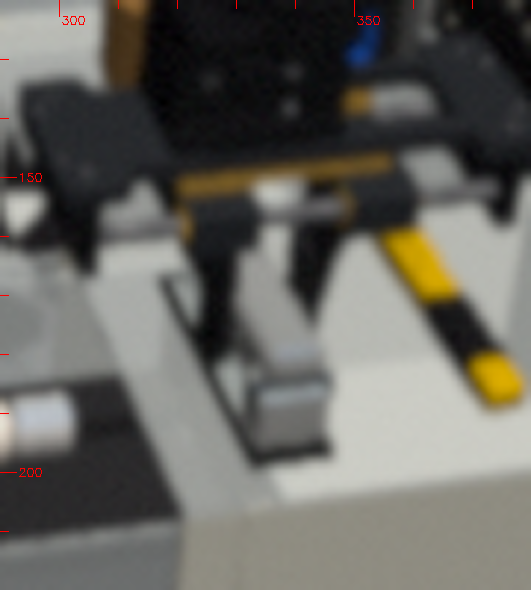

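Request:
{"api": "step_arm", "payload": {
  "increments": [
    [[0.05, 0, 0, -0.0005, 0, 0, 0], [0.05, 0, 0, -0.0005, 0, 0, 0], [0.05, 0, 0, -0.0005, 0, 0, 0], [0.05, 0, 0, -0.0005, 0, 0, 0], [0.05, 0, 0, -0.008, 0, 0, 0], [0.05, 0, 0, -0.02, 0, 0, 0], [0.05, 0, 0, -0.035, 0, 0, 0], [0.05, 0, 0, -0.05, 0, 0, 0], [0.05, 0, 0, -0.07, 0, 0, 0], [0.05, 0, 0, -0.09, 0, 0, 0]]
  ]
}}

```text
time_s: 19.43
ee_pos: [0.7077, -0.0891, 0.2528]
tool_rot: [[0.997, 0.074, 0.001], [0.074, -0.997, -0.0], [0.001, 0.0, -1.0]]
ft_force: [0.7, 0.8, 0.3]
grip_width: 0.575
```

Run:
```python
from h import *
st()
t=load("top0")
np.set_printoptions(precision=4,suppress=True)
print(toz(t,[(115.5,219.2),(158.5,219.2),(137,219.2)],.028),toz(t,[(140,214.0),(140,224.4)],.028))
# lamp center y .358, x .4365
delta([.4365,.345,.09],0.0)
```

```text
t 19.43 pos [ 0.7077 -0.0891  0.2528] yaw 0.074 zax [ 9.e-04 -0.e+00 -1.e+00] F [0.66 0.81 0.28] grip 50.0 q [-0.16  0.46  0.37  1.19 -0.16  1.53  0.26] cab [ 0.0502 -0.1117]
[[0.4353 0.4233 0.028 ]
 [0.4377 0.2926 0.028 ]
 [0.4365 0.3576 0.028 ]] [[0.4522 0.3491 0.028 ]
 [0.4212 0.3478 0.028 ]]
to [0.4365 0.345  0.09  ] shift [-0.2385 -0.453   0.1625] rot [ 0.     -0.0009  0.074 ] t 19.4333
```

Request:
{"api": "step_arm", "payload": {
  "increments": [
    [[0.045, -0.018, -0.034, 0, 0, 0, 0.0], [0.045, -0.036, -0.068, 0, 0, 0, 0.0], [0.045, -0.054, -0.103, 0, 0, 0, 0.0], [0.045, -0.072, -0.137, 0.0, 0, 0, 0.0], [0.045, -0.09, -0.172, 0.0, 0, 0, 0.02], [0.045, -0.108, -0.206, 0.0, 0, 0, 0.04], [0.045, -0.126, -0.24, 0.0, 0, 0, 0.06], [0.045, -0.144, -0.274, 0.01, 0, 0, 0.06], [0.045, -0.162, -0.308, 0.02, 0, 0, 0.06], [0.045, -0.18, -0.342, 0.03, 0, 0, 0.06]]
  ]
}}

```text
time_s: 20.27
ee_pos: [0.5023, 0.2402, 0.2224]
tool_rot: [[1.0, 0.014, 0.003], [0.014, -1.0, 0.002], [0.003, -0.002, -1.0]]
ft_force: [0.8, 0.1, -0.9]
grip_width: 0.516
```

Run:
```python
from h import *
st(); delta([.4367,.35,.06],0.015)
```

```text
t 20.27 pos [0.5023 0.2402 0.2224] yaw 0.0136 zax [ 0.0028  0.0017 -1.    ] F [ 0.78  0.08 -0.86] grip 44.9 q [-0.65  0.11  0.17  1.65 -0.02  1.38 -0.46] cab [-0.1299  0.2321]
to [0.4367 0.35   0.06  ] shift [-0.0646 -0.1104  0.1624] rot [-0.0016 -0.0029 -0.0014] t 20.2667
```

Request:
{"api": "step_arm", "payload": {
  "increments": [
    [[0.045, -0.015, -0.027, 0.02, 0, 0, 0], [0.045, -0.03, -0.054, 0.05, 0, 0, 0], [0.045, -0.045, -0.08, 0.08, 0, 0, 0], [0.045, -0.056, -0.1, 0.11, 0, 0, 0], [0.045, -0.063, -0.11, 0.13, 0, 0, 0], [0.045, -0.0646, -0.1105, 0.14, 0, 0, 0], [0.045, -0.0646, -0.1105, 0.15, 0, 0, 0], [0.045, -0.0646, -0.1105, 0.155, 0, 0, 0], [0.045, -0.0646, -0.1105, 0.155, 0, 0, 0], [0.045, -0.0646, -0.1105, 0.155, 0, 0, 0]]
  ]
}}

```text
time_s: 21.1
ee_pos: [0.4386, 0.3475, 0.067]
tool_rot: [[1.0, 0.011, 0.002], [0.011, -1.0, 0.001], [0.002, -0.001, -1.0]]
ft_force: [-0.4, -0.2, -0.3]
grip_width: 0.515
```

Run:
```python
from h import *
s=grab("side","side20");t=grab("top","top20")
st(); delta([.4367,.35,-.008],0.015)
crop(s,170,80,270,180,"s20"); crop(t,240,60,330,210,"t20")
x=R(.015)[:,0];p=np.array([.4367,.35,.0675+.0285]);print(proj(s,[p+x*.025,p-x*.025]))
```

```text
t 21.2 pos [0.4383 0.348  0.0672] yaw 0.0122 zax [ 0.0021  0.0015 -1.    ] F [0.48 0.01 0.21] grip 45.1 q [-0.78  0.23  0.07  1.84 -0.02  1.08 -0.69] cab [-0.1857  0.3444]
to [ 0.4367  0.35   -0.008 ] shift [-0.0017 -0.0019  0.0752] rot [-0.0015 -0.0021 -0.0028] t 21.2
s20 5.9
t20 3.933333333333333
[[219.76642269 122.56695741]
 [203.82264389 123.77527857]]
```

View pics/s20.png

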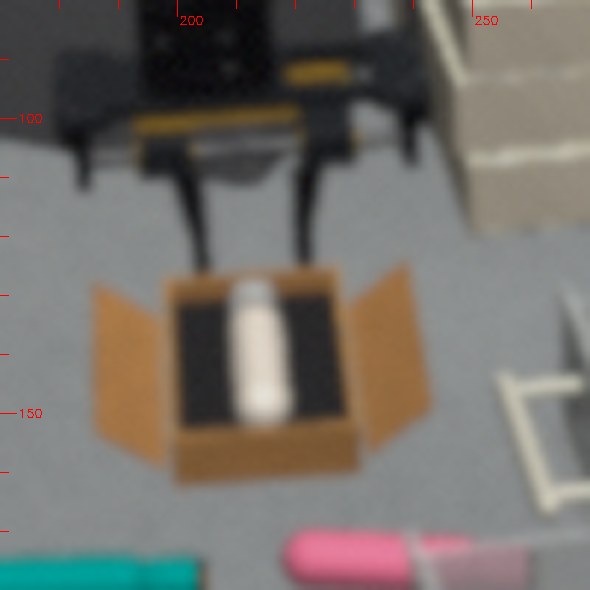

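View pics/t20.png

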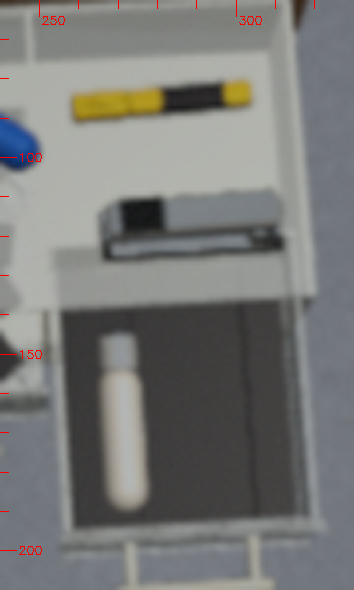

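Request:
{"api": "step_arm", "payload": {
  "increments": [
    [[0.045, -0.001, -0.002, 0.01, 0, 0, 0], [0.045, -0.001, -0.002, 0.022, 0, 0, 0], [0.045, -0.001, -0.002, 0.034, 0, 0, 0], [0.045, -0.001, -0.002, 0.045, 0, 0, 0], [0.045, -0.001, -0.002, 0.054, 0, 0, 0], [0.045, -0.001, -0.002, 0.062, 0, 0, 0], [0.045, -0.001, -0.002, 0.068, 0, 0, 0], [0.045, -0.001, -0.002, 0.071, 0, 0, 0], [0.045, -0.001, -0.002, 0.073, 0, 0, 0], [0.045, -0.001, -0.002, 0.0735, 0, 0, 0]]
  ]
}}

```text
time_s: 22.03
ee_pos: [0.4357, 0.3503, -0.0079]
tool_rot: [[1.0, 0.014, 0.0], [0.014, -1.0, 0.0], [0.0, -0.0, -1.0]]
ft_force: [1.4, 0.6, 0.0]
grip_width: 0.519
```

Run:
```python
from h import *
s=grab("side","side21")
st()
crop(s,180,100,250,170,"s21")
```

```text
t 22.08 pos [ 0.4358  0.3504 -0.0076] yaw 0.014 zax [ 3.e-04  3.e-04 -1.e+00] F [0.4  0.18 0.14] grip 44.9 q [-0.78  0.32  0.06  1.89 -0.02  0.93 -0.69] cab [-0.188  0.347]
s21 8.428571428571429
```

View pics/s21.png

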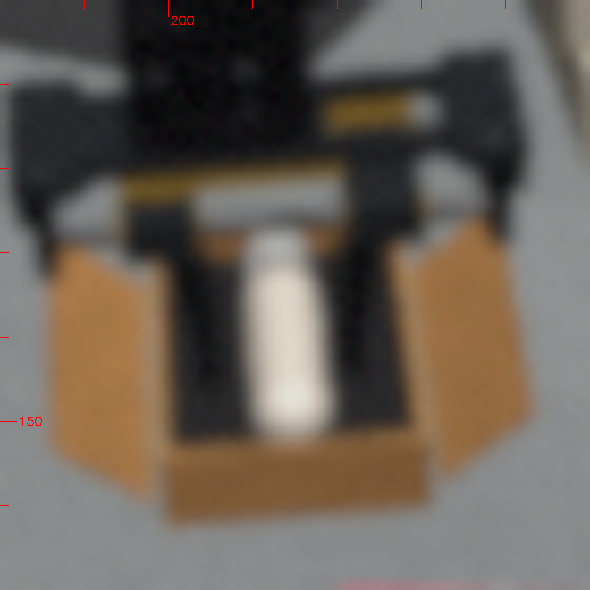

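Request:
{"api": "step_arm", "payload": {
  "increments": [
    [[0.045, 0.0015, 0, 0, 0, 0, 0], [0.04, 0.0015, 0, 0, 0, 0, 0], [0.037, 0.0015, 0, 0, 0, 0, 0], [0.034, 0.0015, 0, 0, 0, 0, 0], [0.032, 0.0015, 0, 0, 0, 0, 0], [0.03, 0.0015, 0, 0, 0, 0, 0], [0.028, 0.0015, 0, 0, 0, 0, 0], [0.025, 0.0015, 0, 0, 0, 0, 0], [0.022, 0.0015, 0, 0, 0, 0, 0], [0.02, 0.0015, 0, 0, 0, 0, 0]]
  ],
  "grip_force": 5
}}

```text
time_s: 22.92
ee_pos: [0.4378, 0.3504, -0.0075]
tool_rot: [[1.0, 0.014, 0.001], [0.014, -1.0, 0.001], [0.001, -0.001, -1.0]]
ft_force: [2.0, 0.8, -0.1]
grip_width: 0.345
```

Run:
```python
from h import *
s=grab("side","side22")
st()
crop(s,180,100,250,170,"s22")
```

```text
t 22.97 pos [ 0.4377  0.3504 -0.0075] yaw 0.0138 zax [ 1.e-03  5.e-04 -1.e+00] F [ 1.98  0.83 -0.1 ] grip 29.5 q [-0.78  0.32  0.06  1.89 -0.02  0.93 -0.69] cab [-0.1861  0.3468]
s22 8.428571428571429
```

View pics/s22.png

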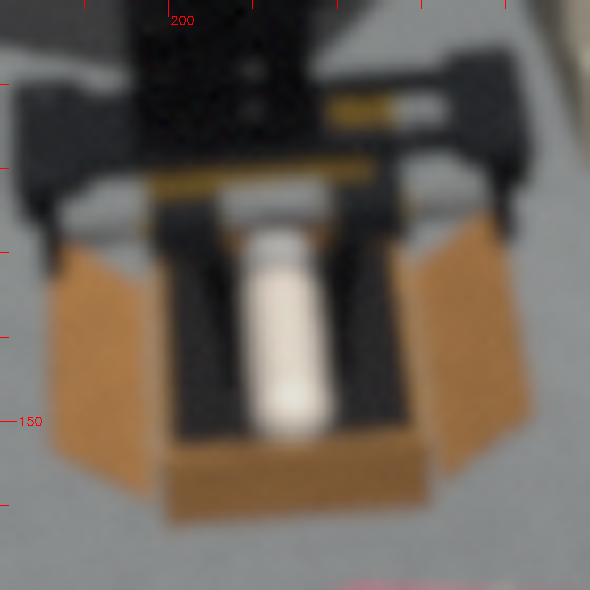

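Request:
{"api": "step_arm", "payload": {
  "increments": [
    [[0.015, 0, 0, -0.001, 0, 0, 0], [0.015, 0, 0, -0.003, 0, 0, 0], [0.015, 0, 0, -0.006, 0, 0, 0], [0.015, 0, 0, -0.01, 0, 0, 0], [0.015, 0, 0, -0.015, 0, 0, 0], [0.015, 0, 0, -0.021, 0, 0, 0], [0.015, 0, 0, -0.028, 0, 0, 0], [0.015, 0, 0, -0.036, 0, 0, 0], [0.015, 0, 0, -0.045, 0, 0, 0], [0.015, 0, 0, -0.055, 0, 0, 0]]
  ]
}}

```text
time_s: 23.8
ee_pos: [0.4372, 0.3502, 0.0483]
tool_rot: [[1.0, 0.014, 0.0], [0.014, -1.0, 0.0], [0.0, -0.0, -1.0]]
ft_force: [0.5, 0.6, -0.3]
grip_width: 0.343
```

Run:
```python
from h import *
s=grab("side","side23");
st()
crop(s,180,80,250,170,"s23")
t=grab("top","top23")
crop(t,240,100,330,210,"t23")
```

```text
t 23.85 pos [0.4385 0.3514 0.0506] yaw 0.0138 zax [ 0.0029  0.0027 -1.    ] F [-0.1   0.91  1.32] grip 29.6 q [-0.78  0.25  0.06  1.85 -0.02  1.05 -0.69] cab [-0.1853  0.3477]
s23 6.555555555555555
t23 5.363636363636363
```

View pics/s23.png

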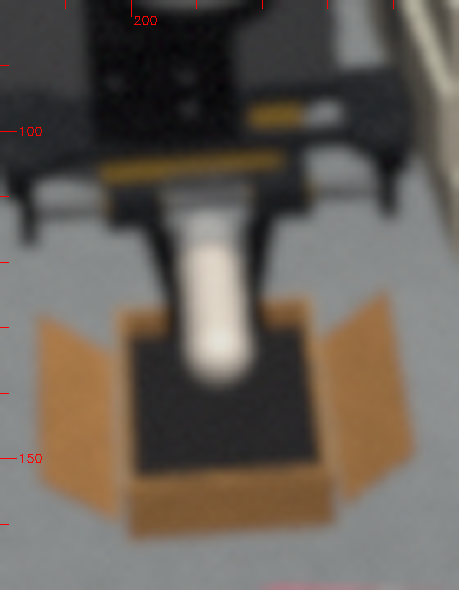

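View pics/t23.png

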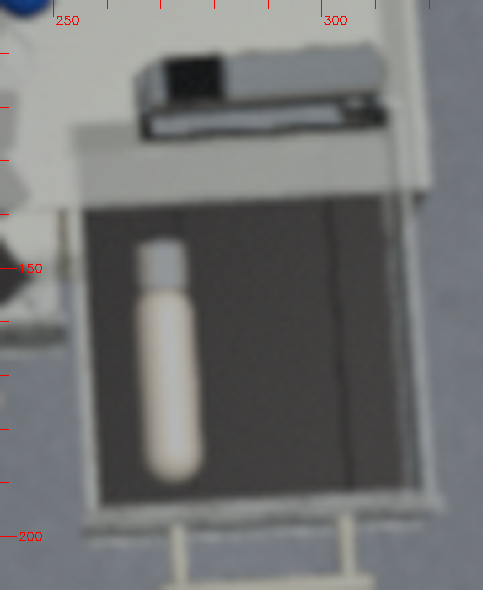

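Run:
```python
from h import *
np.set_printoptions(precision=4,suppress=True)
t=load("top23"); g=t["img"].mean(2)
for v in (150,165,180):
    print(v, g[v-1:v+2,248:324].mean(0).astype(int).tolist())
```

```text
150 [145, 144, 123, 103, 104, 128, 136, 117, 77, 56, 56, 56, 57, 56, 56, 57, 61, 81, 108, 128, 142, 148, 150, 149, 146, 135, 108, 73, 59, 58, 59, 59, 59, 59, 60, 60, 60, 60, 60, 61, 61, 61, 61, 62, 61, 61, 62, 62, 62, 62, 62, 63, 61, 55, 54, 60, 63, 63, 64, 64, 64, 63, 64, 70, 87, 91, 85, 105, 136, 142, 127, 119, 119, 120, 121, 120]
165 [112, 116, 119, 120, 119, 124, 139, 148, 122, 78, 58, 57, 57, 58, 58, 58, 61, 82, 114, 139, 156, 168, 176, 180, 179, 174, 164, 142, 99, 67, 61, 61, 61, 61, 61, 60, 61, 62, 62, 63, 62, 62, 62, 63, 62, 63, 62, 63, 62, 63, 64, 64, 64, 62, 58, 55, 62, 64, 65, 65, 64, 65, 65, 65, 69, 83, 89, 85, 99, 132, 145, 133, 123, 121, 121, 121]
180 [119, 119, 120, 120, 121, 121, 127, 143, 149, 117, 74, 59, 59, 58, 59, 59, 59, 63, 84, 116, 141, 157, 168, 176, 180, 179, 174, 164, 141, 98, 68, 61, 62, 62, 61, 62, 62, 62, 62, 63, 63, 63, 63, 64, 63, 64, 64, 64, 64, 64, 65, 64, 64, 65, 64, 58, 55, 62, 65, 65, 66, 66, 65, 65, 65, 69, 80, 89, 87, 96, 130, 147, 137, 124, 121, 120]
```

Run:
```python
from h import *
np.set_printoptions(precision=4,suppress=True)
t=load("top23")
for n,uv,z in(("L",(256.6,165),.099),("R",(312.6,165),.099),("line",(302.8,165),.094),("lamp",(270.9,165),.112),("lampL",(265.8,165),.109),("lampR",(276,165),.109)):
    print(n,inv(toz(t,[uv],z)[0]))
print(inv(toz(t,[(270,196)],.163)[0]),inv(toz(t,[(272,208.5)],.136)[0]))
# panel inner bottom at foam: front end of foam; 
g=t["img"].mean(2); print(g[180:215,288:296].mean(1).astype(int).tolist())
print(g[125:150,288:296].mean(1).astype(int).tolist())
```

```text
L [-0.0587 -0.011 ]
R [-0.0679 -0.1696]
line [-0.0654 -0.1424]
lamp [-0.0634 -0.0507]
lampL [-0.062  -0.0366]
lampR [-0.0637 -0.0652]
[-0.1556 -0.0405] [-0.1869 -0.0448]
[64, 63, 63, 63, 63, 63, 64, 64, 64, 64, 64, 69, 94, 126, 138, 128, 111, 105, 122, 133, 127, 123, 123, 123, 123, 123, 125, 134, 152, 163, 154, 130, 117, 120, 121]
[112, 141, 151, 152, 151, 152, 152, 152, 152, 151, 145, 123, 82, 61, 60, 60, 60, 60, 60, 60, 60, 61, 60, 61, 61]
```

Run:
```python
from h import *
np.set_printoptions(precision=4,suppress=True)
t=load("top23")
print("inner top",inv(toz(t,[(292,192)],.163)[0]),"outer?",inv(toz(t,[(292,195.7)],.163)[0]), "foam-lvl",inv(toz(t,[(292,192)],.099)[0]))
print("bar centre",inv(toz(t,[(290,209)],.136)[0]))
P=toz(t,[(267.6,145),(272.8,189.5)],.109);print("stored ends",[inv(p) for p in P])
```

```text
inner top [-0.1485 -0.0993] outer? [-0.1583 -0.0986] foam-lvl [-0.1413 -0.1056]
bar centre [-0.1913 -0.0933]
stored ends [array([-0.0051, -0.0453]), array([-0.1322, -0.0517])]
```

Request:
{"api": "step_arm", "payload": {
  "increments": [
    [[0.015, 0, 0.004, -0.02, 0, 0, 0.03], [0.015, 0, 0.012, -0.045, 0, 0, 0.09], [0.015, 0.005, 0.025, -0.07, 0, 0, 0.17], [0.015, 0.012, 0.045, -0.095, 0, 0, 0.26], [0.015, 0.02, 0.068, -0.115, 0, 0, 0.35], [0.015, 0.028, 0.093, -0.125, 0, 0, 0.44], [0.015, 0.036, 0.119, -0.13, 0, 0, 0.53], [0.015, 0.044, 0.145, -0.13, 0, 0, 0.62], [0.015, 0.052, 0.171, -0.13, 0, 0, 0.71], [0.015, 0.06, 0.197, -0.13, 0, 0, 0.8]]
  ]
}}

```text
time_s: 24.73
ee_pos: [0.5001, 0.1528, 0.1774]
tool_rot: [[0.704, -0.711, 0.0], [-0.711, -0.704, 0.0], [-0.0, -0.0, -1.0]]
ft_force: [-0.0, 0.4, -0.1]
grip_width: 0.344
```

Run:
```python
from h import *
st(); delta([*cab(-.0746,-.1318),.17],.073-np.pi/2)
```

```text
t 24.73 pos [0.5001 0.1528 0.1774] yaw -0.7903 zax [ 3.e-04  3.e-04 -1.e+00] F [-0.03  0.35 -0.09] grip 30.0 q [-0.61  0.06  0.28  1.8  -0.02  1.29 -1.12] cab [-0.1387  0.1451]
to [ 0.5848 -0.1185  0.17  ] shift [0.2524 0.1307 0.0074] rot [-4.000e-04  2.000e-04  7.075e-01] t 24.7333
```

Request:
{"api": "step_arm", "payload": {
  "increments": [
    [[0.015, 0.025, 0.013, 0, 0, 0, 0.09], [0.015, 0.053, 0.028, 0, 0, 0, 0.18], [0.015, 0.083, 0.043, 0, 0, 0, 0.27], [0.015, 0.113, 0.058, 0, 0, 0, 0.36], [0.015, 0.143, 0.074, 0, 0, 0, 0.45], [0.015, 0.173, 0.09, 0.001, 0, 0, 0.54], [0.015, 0.203, 0.105, 0.003, 0, 0, 0.62], [0.015, 0.228, 0.118, 0.005, 0, 0, 0.67], [0.015, 0.245, 0.127, 0.007, 0, 0, 0.7], [0.015, 0.2524, 0.1307, 0.0074, 0, 0, 0.7075]]
  ]
}}

```text
time_s: 25.57
ee_pos: [0.5855, -0.1205, 0.1693]
tool_rot: [[0.072, -0.997, -0.001], [-0.997, -0.072, -0.002], [0.002, 0.001, -1.0]]
ft_force: [-0.1, -0.6, -0.4]
grip_width: 0.345
```

Run:
```python
from h import *
s=grab("side","side25");t=grab("top","top25")
st(); delta([*cab(-.0746,-.1318),.12],.073-np.pi/2)
crop(s,210,110,340,230,"s25");crop(t,230,100,330,220,"t25")
```

```text
t 25.67 pos [ 0.5856 -0.1178  0.1694] yaw -1.4949 zax [-1.e-03 -2.e-04 -1.e+00] F [ 0.28  0.77 -0.43] grip 29.5 q [-0.31  0.24  0.54  1.64 -0.13  1.3  -1.24] cab [-0.0738 -0.1311]
to [ 0.5848 -0.1185  0.12  ] shift [0.0007 0.0008 0.0494] rot [ 0.001  -0.0001  0.0029] t 25.6667
s25 4.916666666666667
t25 4.916666666666667
```

View pics/s25.png

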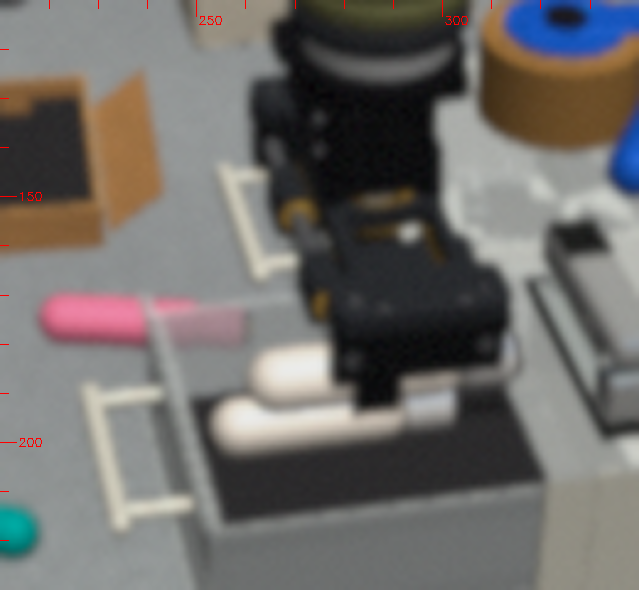

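View pics/t25.png

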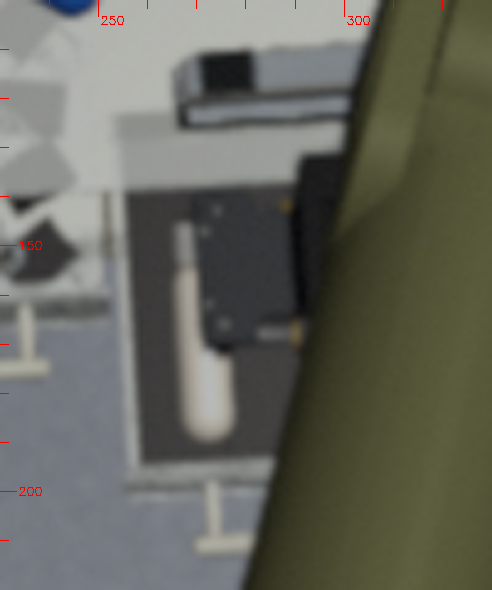

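Run:
```python
from h import *
np.set_printoptions(precision=4,suppress=True)
s=load("side25")
crop(s,250,160,330,215,"s25b")
c=lambda x,y,z:[*cab(x,y),z]
print(proj(s,[c(-.132,-.1318,.205),c(-.002,-.1318,.205),c(-.067,-.1318,.205)]))
for uv in((260.5,186.5),(315,182)): print(inv(toz(s,[uv],.205)[0]))
print("cab front edge right corner",proj(s,[c(0,-.185,.17),c(0,-.1,.17)]))
```

```text
s25b 9.875
[[258.8073 187.6492]
 [314.269  180.7373]
 [286.8129 184.1573]]
[-0.1274 -0.1285]
[-0.0017 -0.1367]
cab front edge right corner [[320.5878 207.0117]
 [310.3353 184.1535]]
```

View pics/s25b.png

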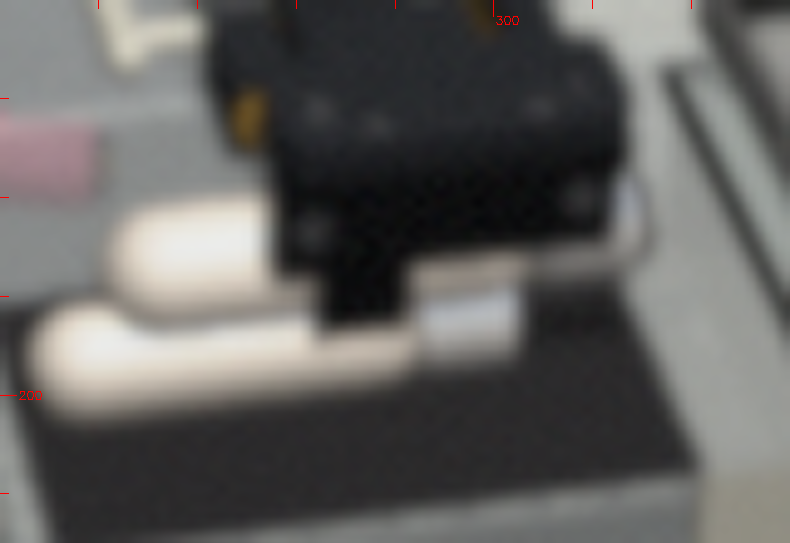

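Run:
```python
from h import *
np.set_printoptions(precision=4,suppress=True)
s=load("side25")
for uv,z in(((253,196.8),.109),((302.9,193),.109),((260.7,186.5),.205),((315.8,182),.205)): print(inv(toz(s,[uv],z)[0]))
```

```text
[-0.1302 -0.0476]
[-0.0034 -0.0576]
[-0.127  -0.1286]
[ 0.0001 -0.137 ]
```

Request:
{"api": "step_arm", "payload": {
  "increments": [
    [[0.015, 0.0005, 0.004, 0, 0, 0, 0.002], [0.015, 0.0005, 0.007, 0.004, 0, 0, 0.003], [0.015, 0.0005, 0.007, 0.014, 0, 0, 0.003], [0.015, 0.0005, 0.007, 0.027, 0, 0, 0.003], [0.015, 0.0005, 0.007, 0.04, 0, 0, 0.003], [0.015, 0.0005, 0.007, 0.052, 0, 0, 0.003], [0.015, 0.0005, 0.007, 0.062, 0, 0, 0.003], [0.015, 0.0005, 0.007, 0.07, 0, 0, 0.003], [0.015, 0.0005, 0.007, 0.077, 0, 0, 0.003], [0.015, 0.0005, 0.007, 0.082, 0, 0, 0.003]]
  ]
}}

```text
time_s: 26.5
ee_pos: [0.5786, -0.1179, 0.0867]
tool_rot: [[0.074, -0.997, -0.001], [-0.997, -0.074, -0.0], [0.0, 0.001, -1.0]]
ft_force: [0.3, -0.2, -0.3]
grip_width: 0.342
```

Run:
```python
from h import *
s=grab("side","side26")
st(); delta([*cab(-.0816,-.1318),.0735],.073-np.pi/2)
crop(s,230,130,340,230,"s26")
```

```text
t 26.55 pos [ 0.5781 -0.1178  0.0861] yaw -1.4965 zax [-2.e-03 -1.e-04 -1.e+00] F [-0.56  0.32 -0.6 ] grip 29.9 q [-0.29  0.29  0.53  1.75 -0.16  1.14 -1.21] cab [-0.0812 -0.1306]
to [ 0.5778 -0.119   0.0735] shift [0.0012 0.0004 0.0126] rot [0.002  0.0001 0.0013] t 26.55
s26 5.9
```

View pics/s26.png

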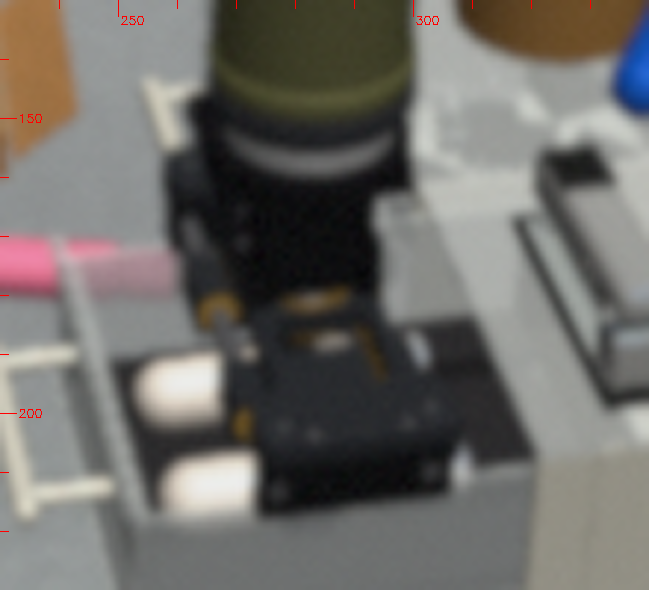

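Request:
{"api": "step_arm", "payload": {
  "increments": [
    [[0.015, 0.001, 0, 0.002, 0, 0, 0], [0.015, 0.001, 0, 0.004, 0, 0, 0], [0.015, 0.001, 0, 0.006, 0, 0, 0], [0.015, 0.001, 0, 0.0075, 0, 0, 0], [0.015, 0.001, 0, 0.0085, 0, 0, 0], [0.015, 0.001, 0, 0.0092, 0, 0, 0], [0.015, 0.001, 0, 0.0099, 0, 0, 0], [0.015, 0.001, 0, 0.0105, 0, 0, 0], [0.015, 0.001, 0, 0.011, 0, 0, 0], [0.015, 0.001, 0, 0.011, 0, 0, 0]]
  ]
}}

```text
time_s: 27.38
ee_pos: [0.5789, -0.1188, 0.0768]
tool_rot: [[0.074, -0.997, -0.0], [-0.997, -0.074, 0.0], [-0.0, 0.0, -1.0]]
ft_force: [-0.0, -0.5, -0.8]
grip_width: 0.342
```

Run:
```python
from h import *
st()
```

```text
t 27.38 pos [ 0.5789 -0.1188  0.0768] yaw -1.4965 zax [-1.e-04  1.e-04 -1.e+00] F [-0.05 -0.48 -0.82] grip 29.8 q [-0.29  0.3   0.53  1.76 -0.17  1.12 -1.2 ] cab [-0.0805 -0.1316]
```

Request:
{"api": "step_arm", "payload": {
  "increments": [
    [[0.015, 0, 0, 0.0005, 0, 0, 0], [0.015, 0, 0, 0.001, 0, 0, 0], [0.015, 0, 0, 0.0015, 0, 0, 0], [0.015, 0, 0, 0.002, 0, 0, 0], [0.015, 0, 0, 0.0025, 0, 0, 0], [0.015, 0, 0, 0.003, 0, 0, 0], [0.015, 0, 0, 0.003, 0, 0, 0], [0.015, 0, 0, 0.003, 0, 0, 0], [0.015, 0, 0, 0.003, 0, 0, 0], [0.015, 0, 0, 0.003, 0, 0, 0]]
  ]
}}

```text
time_s: 28.22
ee_pos: [0.579, -0.1187, 0.0739]
tool_rot: [[0.074, -0.997, 0.0], [-0.997, -0.074, 0.0], [-0.0, -0.0, -1.0]]
ft_force: [-1.0, -0.3, -0.4]
grip_width: 0.345
```

Run:
```python
from h import *
st()
s=grab("side","side27")
crop(s,230,160,340,230,"s27")
```

```text
t 28.22 pos [ 0.579  -0.1187  0.0739] yaw -1.4963 zax [ 2.e-04  2.e-04 -1.e+00] F [-0.95 -0.27 -0.41] grip 30.0 q [-0.29  0.31  0.53  1.76 -0.17  1.12 -1.2 ] cab [-0.0804 -0.1315]
s27 7.181818181818182
```

View pics/s27.png

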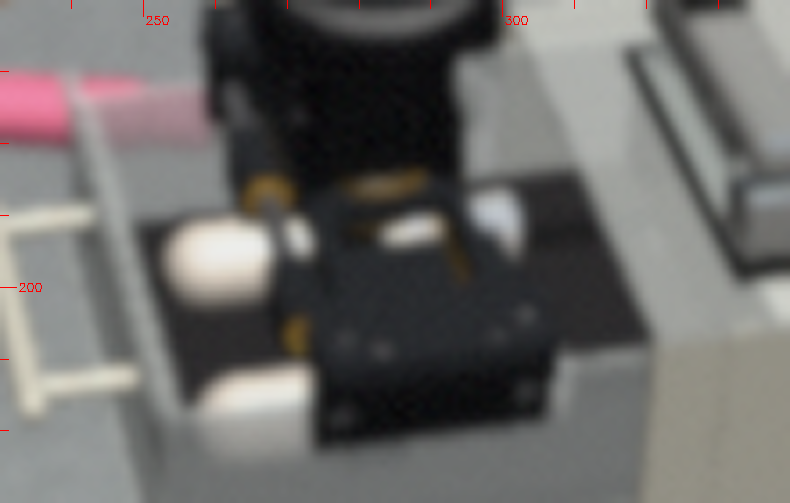

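Request:
{"api": "step_arm", "payload": {
  "increments": [
    [[0.015, 0, 0, 0.0003, 0, 0, 0], [0.015, 0, 0, 0.0006, 0, 0, 0], [0.015, 0, 0, 0.0009, 0, 0, 0], [0.015, 0, 0, 0.0012, 0, 0, 0], [0.015, 0, 0, 0.0015, 0, 0, 0], [0.015, 0, 0, 0.0015, 0, 0, 0], [0.015, 0, 0, 0.0015, 0, 0, 0], [0.015, 0, 0, 0.0015, 0, 0, 0], [0.015, 0, 0, 0.0015, 0, 0, 0], [0.015, 0, 0, 0.0015, 0, 0, 0]]
  ]
}}

```text
time_s: 29.1
ee_pos: [0.5793, -0.1184, 0.0728]
tool_rot: [[0.074, -0.997, 0.001], [-0.997, -0.074, 0.001], [-0.001, -0.001, -1.0]]
ft_force: [-1.4, 2.7, 5.7]
grip_width: 0.341
```

Run:
```python
from h import *
st()
```

```text
t 29.1 pos [ 0.5793 -0.1184  0.0728] yaw -1.4963 zax [ 6.e-04  7.e-04 -1.e+00] F [-1.36  2.69  5.74] grip 29.7 q [-0.29  0.31  0.53  1.77 -0.17  1.11 -1.2 ] cab [-0.0801 -0.1312]
```

Request:
{"api": "step_arm", "payload": {
  "increments": [
    [[0.03, 0, 0, -0.0005, 0, 0, 0], [0.033, 0, 0, -0.0005, 0, 0, 0], [0.037, 0, 0, -0.0005, 0, 0, 0], [0.042, 0, 0, -0.0005, 0, 0, 0], [0.042, 0, 0, -0.001, 0, 0, 0], [0.042, 0, 0, -0.003, 0, 0, 0], [0.042, 0, 0, -0.007, 0, 0, 0], [0.042, 0, 0, -0.013, 0, 0, 0], [0.042, 0, 0, -0.02, 0, 0, 0], [0.042, 0, 0, -0.03, 0, 0, 0]]
  ]
}}

```text
time_s: 29.93
ee_pos: [0.5787, -0.1189, 0.1029]
tool_rot: [[0.074, -0.997, -0.0], [-0.997, -0.074, 0.0], [-0.0, 0.0, -1.0]]
ft_force: [0.0, -0.3, 0.2]
grip_width: 0.483
```

Run:
```python
from h import *
st()
s=grab("side","side29")
crop(s,230,150,340,230,"s29")
```

```text
t 29.93 pos [ 0.5787 -0.1189  0.1029] yaw -1.4966 zax [-5.e-04  0.e+00 -1.e+00] F [ 0.02 -0.35  0.16] grip 42.0 q [-0.3   0.28  0.53  1.74 -0.15  1.17 -1.22] cab [-0.0807 -0.1317]
s29 7.181818181818182
```

View pics/s29.png

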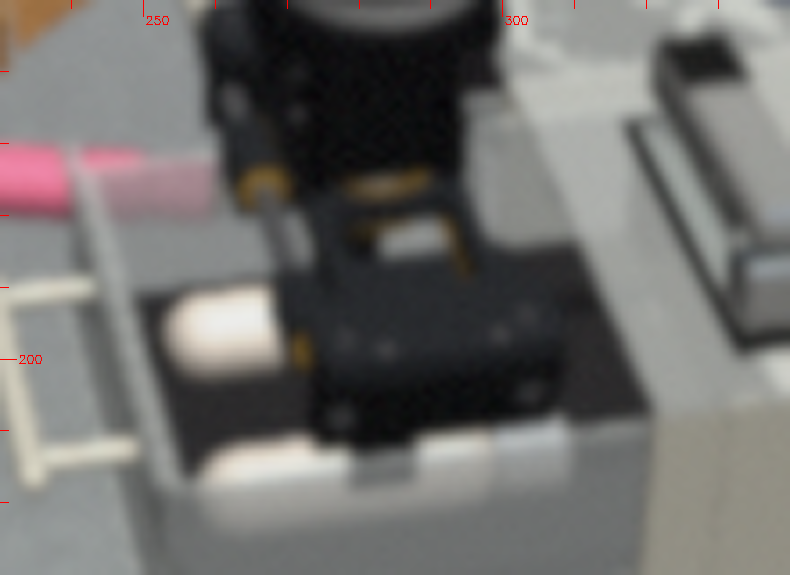

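Request:
{"api": "step_arm", "payload": {
  "increments": [
    [[0.042, 0, 0, -0.02, 0, 0, 0], [0.042, 0, 0, -0.045, 0, 0, 0], [0.042, 0, 0, -0.07, 0, 0, 0], [0.0, -0.01, 0.03, -0.07, 0, 0, 0], [0.0, -0.02, 0.06, -0.07, 0, 0, 0], [0.0, -0.03, 0.09, -0.07, 0, 0, 0], [0.0, -0.041, 0.12, -0.07, 0, 0, 0], [0.0, -0.041, 0.135, -0.07, 0, 0, 0], [0.0, -0.041, 0.142, -0.07, 0, 0, 0], [0.0, -0.041, 0.142, -0.07, 0, 0, 0]]
  ]
}}

```text
time_s: 30.82
ee_pos: [0.4339, -0.0888, 0.1732]
tool_rot: [[0.074, -0.997, 0.002], [-0.997, -0.074, 0.001], [-0.001, -0.002, -1.0]]
ft_force: [-0.7, -0.8, 0.4]
grip_width: 0.053
```

Run:
```python
from h import *
s=grab("side","side30");t=grab("top","top30")
st(); delta([*cab(-.222,-.0905),.0915],.073-np.pi/2)
crop(s,190,130,340,240,"s30");crop(t,230,80,330,220,"t30")
```

```text
t 30.92 pos [ 0.4355 -0.0888  0.1731] yaw -1.4971 zax [ 2.3e-03  2.0e-04 -1.0e+00] F [0.95 0.22 0.  ] grip 1.7 q [-0.39 -0.14  0.49  1.98  0.07  1.29 -1.42] cab [-0.2212 -0.091 ]
to [ 0.4347 -0.0884  0.0915] shift [-0.0005  0.0009  0.0816] rot [-0.0023 -0.      0.0007] t 30.9167
s30 5.266666666666667
t30 4.214285714285714
```

View pics/s30.png

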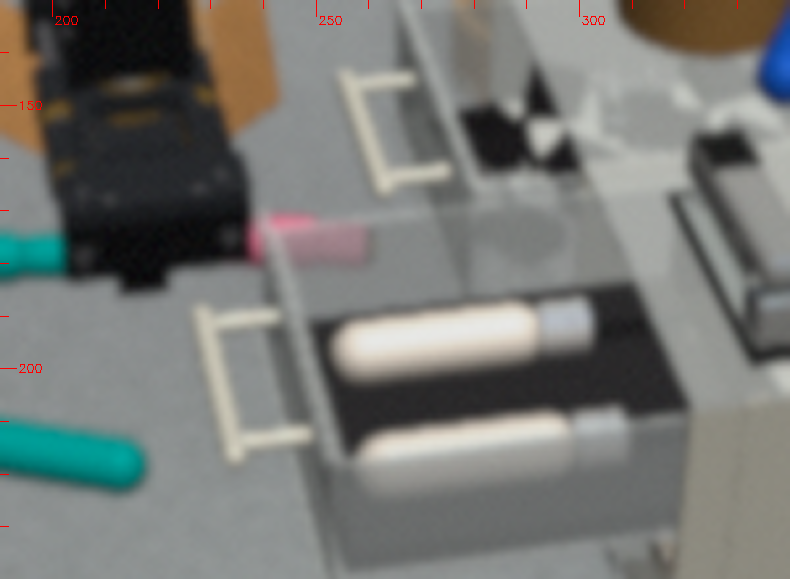

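View pics/t30.png

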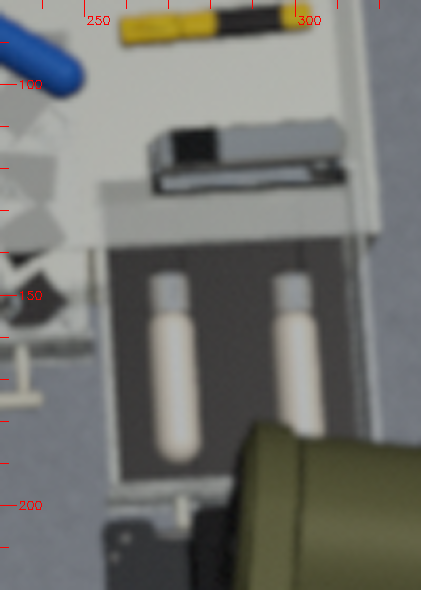

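Request:
{"api": "step_arm", "payload": {
  "increments": [
    [[0.0, 0, 0.001, 0.01, 0, 0, 0], [0.0, 0, 0.001, 0.025, 0, 0, 0], [0.0, 0, 0.001, 0.04, 0, 0, 0], [0.0, 0, 0.001, 0.055, 0, 0, 0], [0.0, 0, 0.001, 0.068, 0, 0, 0], [0.0, 0, 0.001, 0.077, 0, 0, 0], [0.0, 0, 0.001, 0.081, 0, 0, 0], [0.0, 0, 0.001, 0.081, 0, 0, 0], [0.0, 0, 0.001, 0.081, 0, 0, 0], [0.0, 0, 0.001, 0.081, 0, 0, 0]]
  ]
}}

```text
time_s: 31.75
ee_pos: [0.434, -0.0887, 0.0919]
tool_rot: [[0.074, -0.997, 0.001], [-0.997, -0.074, -0.0], [0.0, -0.001, -1.0]]
ft_force: [0.1, -0.6, 0.1]
grip_width: 0.006
```

Run:
```python
from h import *
s=grab("side","side31")
st()
crop(s,190,130,340,240,"s31")
```

```text
t 31.8 pos [ 0.4341 -0.0887  0.0921] yaw -1.4965 zax [ 1.6e-03  1.0e-04 -1.0e+00] F [ 0.12 -1.03 -0.47] grip 0.3 q [-0.39 -0.07  0.52  2.09  0.04  1.11 -1.38] cab [-0.2226 -0.0907]
s31 5.266666666666667
```

View pics/s31.png

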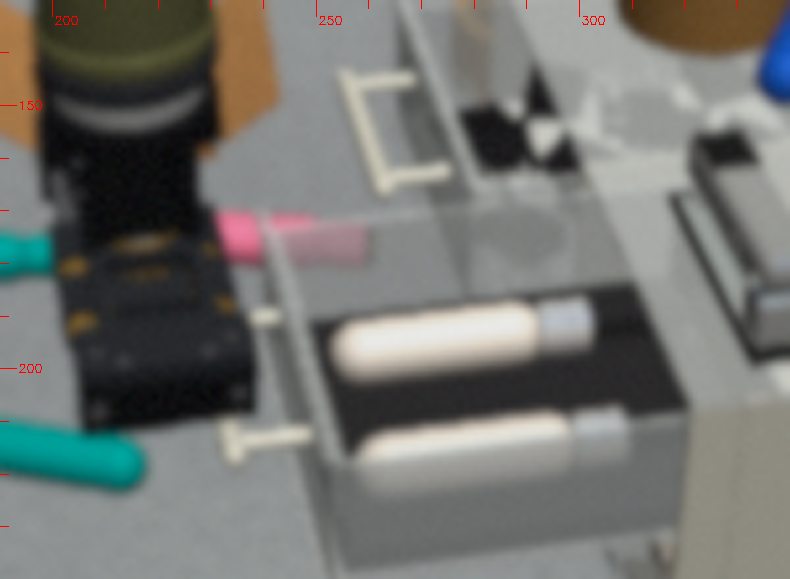

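Request:
{"api": "step_arm", "payload": {
  "increments": [
    [[0.0, 0, -0.004, 0, 0, 0, 0], [0.0, 0, -0.008, 0, 0, 0, 0], [0.0, 0, -0.011, 0, 0, 0, 0], [0.0, 0, -0.013, 0, 0, 0, 0], [0.0, 0, -0.015, 0, 0, 0, 0], [0.0, 0, -0.017, 0, 0, 0, 0], [0.0, 0, -0.02, 0, 0, 0, 0], [0.0, 0, -0.023, 0, 0, 0, 0], [0.0, 0, -0.027, 0, 0, 0, 0], [0.0, 0, -0.031, 0, 0, 0, 0]]
  ]
}}

```text
time_s: 32.63
ee_pos: [0.4644, -0.0863, 0.0912]
tool_rot: [[0.074, -0.997, -0.0], [-0.997, -0.074, 0.0], [-0.0, 0.0, -1.0]]
ft_force: [-0.4, -0.3, 0.6]
grip_width: 0.004
```

Request:
{"api": "step_arm", "payload": {
  "increments": [
    [[0.0, 0, -0.004, 0, 0, 0, 0], [0.0, 0, -0.008, 0, 0, 0, 0], [0.0, 0, -0.0125, 0, 0, 0, 0], [0.0, 0, -0.017, 0, 0, 0, 0], [0.0, 0, -0.0215, 0, 0, 0, 0], [0.0, 0, -0.026, 0, 0, 0, 0], [0.0, 0, -0.0305, 0, 0, 0, 0], [0.0, 0, -0.035, 0, 0, 0, 0], [0.0, 0, -0.0395, 0, 0, 0, 0], [0.0, 0, -0.044, 0, 0, 0, 0]]
  ]
}}

```text
time_s: 33.47
ee_pos: [0.5085, -0.083, 0.0913]
tool_rot: [[0.074, -0.997, -0.0], [-0.997, -0.074, -0.0], [0.0, 0.0, -1.0]]
ft_force: [-1.4, -0.8, 0.1]
grip_width: 0.008
```

Run:
```python
from h import *
s=grab("side","side32");t=grab("top","top32")
st()
crop(s,190,130,340,240,"s32");crop(t,230,80,330,220,"t32")
```

```text
t 33.57 pos [ 0.5094 -0.0828  0.0915] yaw -1.4962 zax [ 1.5e-03 -1.0e-04 -1.0e+00] F [-1.24 -0.83  0.07] grip 0.3 q [-0.38  0.12  0.53  1.93 -0.07  1.11 -1.33] cab [-0.1471 -0.0905]
s32 5.266666666666667
t32 4.214285714285714
```

View pics/s32.png

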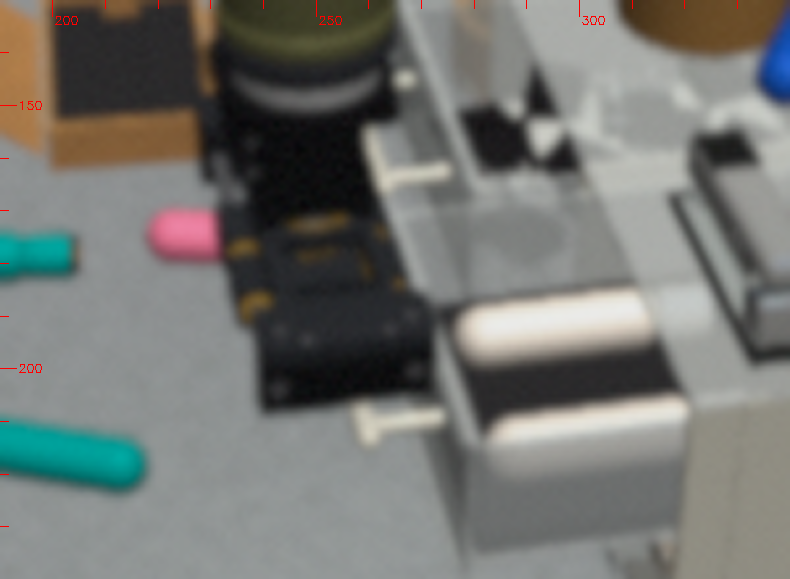

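View pics/t32.png

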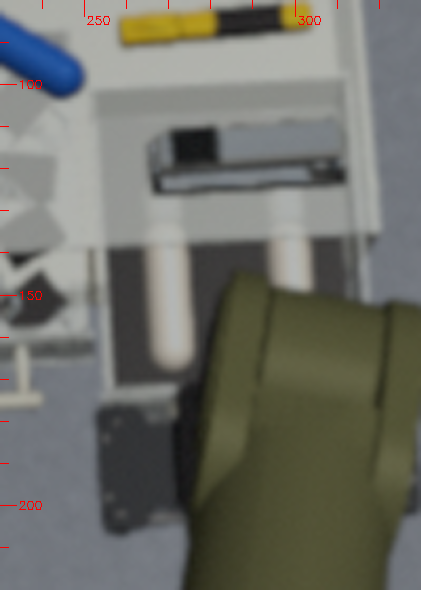

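Request:
{"api": "step_arm", "payload": {
  "increments": [
    [[0.0, 0, -0.003, 0, 0, 0, 0], [0.0, 0, -0.007, 0, 0, 0, 0], [0.0, 0, -0.0115, 0, 0, 0, 0], [0.0, 0, -0.016, 0, 0, 0, 0], [0.0, 0, -0.0205, 0, 0, 0, 0], [0.0, 0, -0.025, 0, 0, 0, 0], [0.0, 0, -0.0295, 0, 0, 0, 0], [0.0, 0, -0.034, 0, 0, 0, 0], [0.0, 0, -0.0385, 0, 0, 0, 0], [0.0, 0, -0.043, 0, 0, 0, 0]]
  ]
}}

```text
time_s: 34.4
ee_pos: [0.5515, -0.0798, 0.0914]
tool_rot: [[0.074, -0.997, 0.0], [-0.997, -0.074, 0.0], [-0.0, -0.0, -1.0]]
ft_force: [-1.5, -0.0, 1.4]
grip_width: 0.006
```

Request:
{"api": "step_arm", "payload": {
  "increments": [
    [[0.0, 0, -0.0045, 0, 0, 0, 0], [0.0, 0, -0.009, 0, 0, 0, 0], [0.0, 0, -0.0135, 0, 0, 0, 0], [0.0, 0, -0.018, 0, 0, 0, 0], [0.0, 0, -0.0225, 0, 0, 0, 0], [0.0, 0, -0.0265, 0, 0, 0, 0], [0.0, 0, -0.03, 0, 0, 0, 0], [0.0, 0, -0.033, 0, 0, 0, 0], [0.0, 0, -0.036, 0, 0, 0, 0], [0.0, 0, -0.039, 0, 0, 0, 0]]
  ]
}}

```text
time_s: 35.23
ee_pos: [0.5901, -0.077, 0.0913]
tool_rot: [[0.074, -0.997, -0.0], [-0.997, -0.074, 0.0], [-0.0, 0.0, -1.0]]
ft_force: [-1.7, 0.7, 1.1]
grip_width: 0.012
```

Run:
```python
from h import *
s=grab("side","side33");t=grab("top","top33")
st()
crop(s,230,130,360,240,"s33");crop(t,230,80,330,220,"t33")
```

```text
t 35.33 pos [ 0.5906 -0.0768  0.0913] yaw -1.4963 zax [ 9.e-04 -1.e-04 -1.e+00] F [-0.08 -0.53  0.2 ] grip 0.2 q [-0.35  0.3   0.52  1.74 -0.16  1.15 -1.28] cab [-0.0657 -0.0906]
s33 5.363636363636363
t33 4.214285714285714
```

View pics/s33.png

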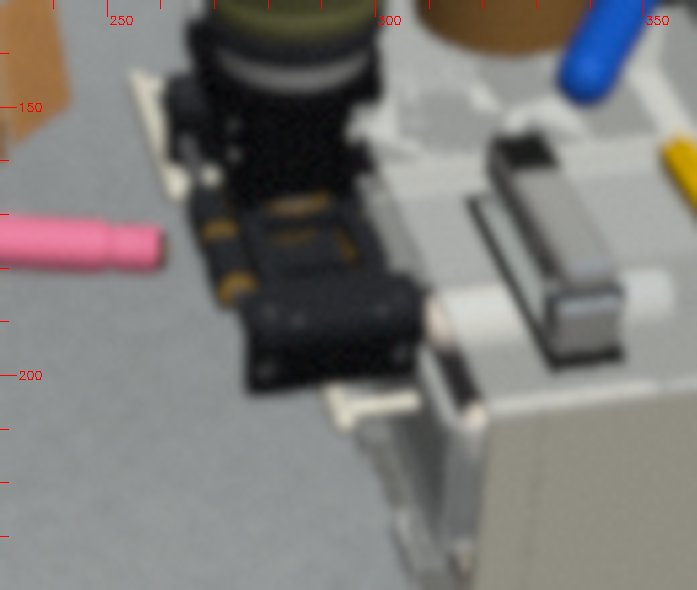

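View pics/t33.png

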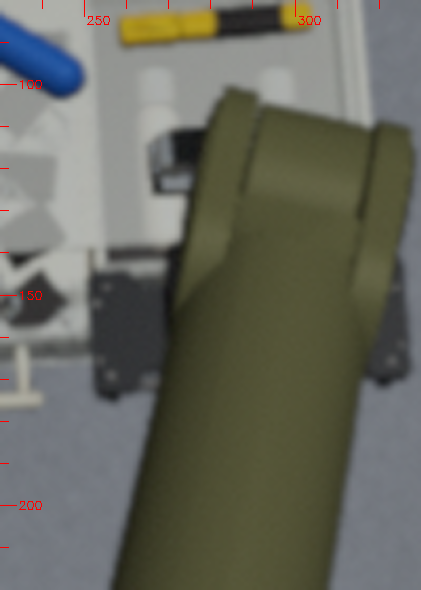

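Request:
{"api": "step_arm", "payload": {
  "increments": [
    [[0.0, 0, -0.002, 0, 0, 0, 0], [0.0, 0, -0.004, 0, 0, 0, 0], [0.0, 0, -0.006, 0, 0, 0, 0], [0.0, 0, -0.0075, 0, 0, 0, 0], [0.0, 0, -0.009, 0, 0, 0, 0], [0.0, 0, -0.0105, 0, 0, 0, 0], [0.0, 0, -0.0115, 0, 0, 0, 0], [0.0, 0, -0.0125, 0, 0, 0, 0], [0.0, 0, -0.0135, 0, 0, 0, 0], [0.0, 0, -0.0145, 0, 0, 0, 0]]
  ]
}}

```text
time_s: 36.17
ee_pos: [0.6024, -0.076, 0.0912]
tool_rot: [[0.074, -0.997, -0.004], [-0.997, -0.074, 0.0], [-0.001, 0.004, -1.0]]
ft_force: [-8.9, 0.2, 4.7]
grip_width: 0.011
```

Run:
```python
from h import *
st()
```

```text
t 36.17 pos [ 0.6024 -0.076   0.0912] yaw -1.4968 zax [-4.2e-03  5.0e-04 -1.0e+00] F [-8.85  0.24  4.7 ] grip 0.9 q [-0.34  0.33  0.51  1.7  -0.17  1.16 -1.28] cab [-0.0538 -0.0907]
```

Request:
{"api": "step_arm", "payload": {
  "increments": [
    [[0.0, 0, -0.0005, 0, 0, 0, 0], [0.0, 0, -0.001, 0, 0, 0, 0], [0.0, 0, -0.0015, 0, 0, 0, 0], [0.0, 0, -0.002, 0, 0, 0, 0], [0.0, 0, -0.002, 0, 0, 0, 0], [0.0, 0, -0.002, 0, 0, 0, 0], [0.0, 0, -0.002, 0, 0, 0, 0], [0.0, 0, -0.002, 0, 0, 0, 0], [0.0, 0, -0.002, 0, 0, 0, 0], [0.0, 0, -0.002, 0, 0, 0, 0]]
  ]
}}

```text
time_s: 37.0
ee_pos: [0.6024, -0.0759, 0.0912]
tool_rot: [[0.074, -0.997, -0.008], [-0.997, -0.074, 0.001], [-0.002, 0.008, -1.0]]
ft_force: [-12.0, 0.3, 7.5]
grip_width: 0.009
```

Run:
```python
from h import *
st()
s=grab("side","side35");crop(s,260,130,350,240,"s35")
```

```text
t 37.0 pos [ 0.6024 -0.0759  0.0912] yaw -1.4971 zax [-0.0081  0.0011 -1.    ] F [-11.99   0.32   7.5 ] grip 0.8 q [-0.34  0.33  0.51  1.7  -0.17  1.17 -1.28] cab [-0.0539 -0.0907]
s35 5.363636363636363
```

View pics/s35.png

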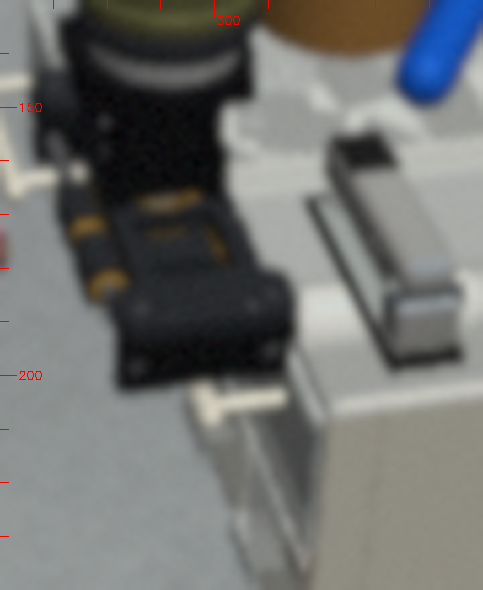

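Request:
{"api": "step_arm", "payload": {
  "increments": [
    [[0.0, 0, 0.002, 0, 0, 0, 0], [0.0, 0, 0.006, 0, 0, 0, 0], [0.0, 0, 0.014, 0, 0, 0, 0], [0.0, 0, 0.025, 0, 0, 0, 0], [0.0, 0, 0.035, -0.01, 0, 0, 0], [0.0, 0, 0.05, -0.04, 0, 0, 0], [0.0, 0, 0.07, -0.08, 0, 0, 0], [0.0, -0.03, 0.09, -0.1, 0, 0, 0], [0.0, -0.06, 0.1, -0.12, 0, 0, 0], [0.0, -0.1, 0.11, -0.12, 0, 0, 0]]
  ]
}}

```text
time_s: 37.88
ee_pos: [0.4914, 0.0144, 0.2166]
tool_rot: [[0.069, -0.998, 0.01], [-0.998, -0.069, 0.002], [-0.001, -0.011, -1.0]]
ft_force: [2.3, 0.6, -0.3]
grip_width: 0.001
```

Request:
{"api": "step_arm", "payload": {
  "increments": [
    [[0.0, -0.03, 0, 0, 0, 0, 0], [0.0, -0.06, 0.01, 0, 0, 0, 0], [0.0, -0.1, 0.02, 0, 0, 0, 0], [0.0, -0.14, 0.03, 0, 0, 0, 0], [0.0, -0.17, 0.03, 0, 0, 0, 0], [0.0, -0.19, 0.03, 0, 0, 0, 0], [0.0, -0.2, 0.03, 0, 0, 0, 0], [0.0, -0.2, 0.03, 0, 0, 0, 0], [0.0, -0.2, 0.03, 0, 0, 0, 0], [0.0, -0.2, 0.03, 0, 0, 0, 0]]
  ]
}}

```text
time_s: 38.72
ee_pos: [0.4451, 0.211, 0.2114]
tool_rot: [[0.071, -0.997, 0.0], [-0.997, -0.071, -0.001], [0.001, -0.0, -1.0]]
ft_force: [0.6, 0.1, -0.0]
grip_width: 0.002
```

Run:
```python
from h import *
s=grab("side","side36");t=grab("top","top36")
st()
crop(s,250,110,380,250,"s36");crop(t,170,50,330,190,"t36")
```

```text
t 38.82 pos [0.4451 0.2112 0.2115] yaw -1.4996 zax [ 4.e-04 -1.e-04 -1.e+00] F [-0.16  0.09  0.04] grip 0.2 q [-0.71 -0.03  0.21  1.81  0.01  1.36 -2.  ] cab [-0.1892  0.2074]
s36 4.214285714285714
t36 4.214285714285714
```

View pics/s36.png

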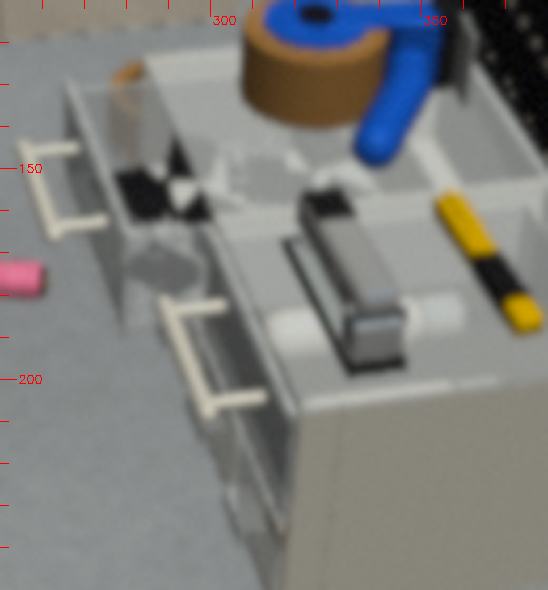

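View pics/t36.png

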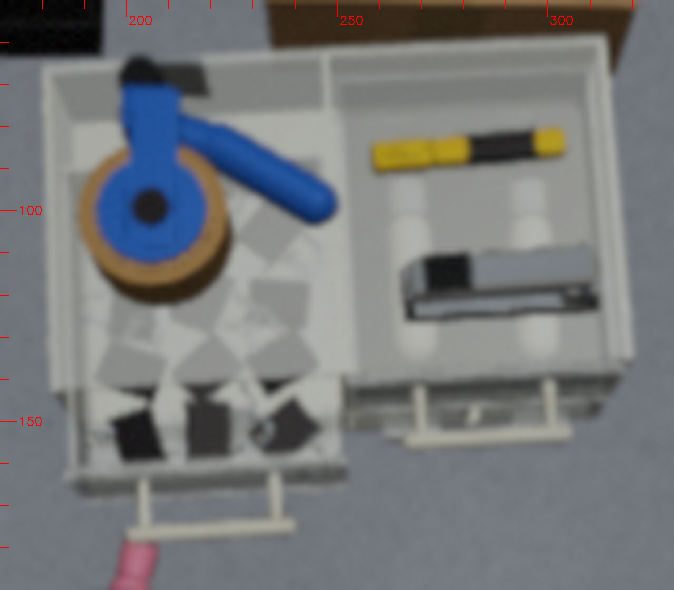

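Run:
```python
from h import *
np.set_printoptions(precision=4,suppress=True)
t=load("top36");t0=load("top0");s=load("side36")
g=t["img"].mean(2)
for u in(275,285,293): print(u,g[125:160,u].astype(int).tolist())
print("handle top",inv(toz(t,[(284.5,153.4)],.136)[0]),"side",inv(toz(s,[(295,194.5)],.136)[0]))
d=np.abs(t["img"].astype(int)-t0["img"]).max(2); m=(d>40).astype(np.uint8)
n,l,st_,c=cv2.connectedComponentsWithStats(m)
print([(x.tolist()) for x in st_[1:] if x[4]>12])
```

```text
275 [81, 114, 143, 150, 150, 149, 149, 149, 149, 150, 150, 147, 144, 142, 132, 106, 73, 62, 73, 88, 103, 111, 102, 96, 96, 94, 107, 140, 161, 160, 137, 118, 118, 121, 122]
285 [105, 141, 151, 151, 151, 151, 151, 151, 151, 151, 150, 148, 146, 135, 108, 82, 67, 69, 78, 91, 115, 121, 102, 94, 93, 102, 127, 151, 161, 149, 125, 114, 119, 122, 122]
293 [135, 159, 164, 164, 162, 162, 160, 158, 156, 152, 149, 144, 141, 132, 108, 74, 62, 72, 86, 97, 107, 108, 111, 118, 123, 133, 150, 163, 160, 138, 119, 118, 121, 122, 121]
handle top [-0.0378 -0.089 ] side [-0.034  -0.0909]
[[265, 110, 47, 17, 407], [275, 137, 21, 4, 63], [304, 136, 10, 3, 25], [256, 138, 9, 4, 30], [252, 141, 3, 6, 14], [265, 140, 10, 6, 42], [256, 141, 53, 11, 238], [253, 152, 63, 8, 233], [80, 160, 141, 224, 13660], [114, 204, 36, 11, 238], [116, 214, 43, 10, 388], [116, 224, 28, 10, 193], [0, 310, 30, 42, 886], [241, 369, 10, 9, 46], [257, 374, 7, 8, 29], [280, 375, 6, 9, 34], [0, 377, 14, 7, 53], [235, 378, 5, 4, 13]]
```

Run:
```python
from workcell import robot
print(robot.finish_job())
```

```text
the job is handed in; nothing more can be done
None
```

The lamp is put away in the drawer's right groove and the drawer is shut. I handed the job in at about 39 s, with the gripper clear of everything.

**What I did**
- **Drawer:** I pulled it out by its handle to about 0.157 m.
- **Stapler:** I set it upright on the free front strip of the cabinet top. It touched down at about 5 N.
- **Lamp:** I lifted it from the tray with a 5 N grip and laid it in the right groove, cap to the back like the stored lamp. It seated at about 6 N.
- **Closing:** I pushed the drawer shut at about 55 mm/s at most, slower at the end. It met a firm stop at 9 to 12 N.

**Last checks**
- The last pictures show both lamps lying parallel under the clear top, the stapler standing, and the tape gun, highlighter and binder-clip drawer unmoved.
- The two cameras put the handle 38 mm and 34 mm in front of the cabinet, against a nominal 35 mm when shut. The pictures therefore agree with a shut drawer only to within about 3 mm, but the firm stop also points to shut.

**What disagreed or failed**
- The fingertips proved to be about 28 mm higher than the reported TCP height, so my first grip on the handle closed on air above the bar. I measured the offset by pressing lightly on the bar (about 19 N) and corrected every later height for it.
- That press probably nudged the open drawer back in by a few millimetres.

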